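# Mark the dip rules and rack them

## Task

With the centre punch, mark every dip rule while it lies on the steel block: press the punch straight down on the orange plug until its spring snaps and the plug is driven fully in. When all are marked put the punch back upright in its blue stand, fully home, and then drop each rule, plain end down, into the white rack. The rack must stay standing, and leave the small bottles, the jar, the weighing boat and the cap where they are.

Things in the scene. Friction and masses are not known exactly. Their poses are not given: they have to be found in the camera images.
- rule_red: dip rule, may be absent: aluminium bar 180 x 20 x 12 mm, 90 g, red grip over the 50 mm at its +x end. Origin: centre of underside, mid-length; x to the coloured end, z up. Lies plug up across the block, coloured end overhanging on the far side. Orange plug at mid-length in an 11 mm square well (dark surround, too narrow for a finger): plug top 9 mm above origin, 3 mm below the face
- plug_red (a joint): how far the plug of the red rule has been driven in, m: 0 unmarked, 0.003 fully marked; it stays where it is driven. It gives way at about 14 N, which the punch delivers only after its spring has snapped and it has run to its stop
- red_foot (a point): centre of the plain end face (foot) of the red rule, 90 mm from the bar's middle, far from the coloured one
- rule_yellow: dip rule, may be absent: aluminium bar 180 x 20 x 12 mm, 90 g, yellow grip over the 50 mm at its +x end. Origin: centre of underside, mid-length; x to the coloured end, z up. Lies plug up across the block, coloured end overhanging on the far side. Orange plug at mid-length in an 11 mm square well (dark surround, too narrow for a finger): plug top 9 mm above origin, 3 mm below the face
- plug_yellow (a joint): how far the plug of the yellow rule has been driven in, m: 0 unmarked, 0.003 fully marked; it stays where it is driven. It gives way at about 14 N, which the punch delivers only after its spring has snapped and it has run to its stop
- yellow_foot (a point): centre of the plain end face (foot) of the yellow rule, 90 mm from the bar's middle, far from the coloured one
- rule_green: dip rule, may be absent: aluminium bar 180 x 20 x 12 mm, 90 g, green grip over the 50 mm at its +x end. Origin: centre of underside, mid-length; x to the coloured end, z up. Lies plug up across the block, coloured end overhanging on the far side. Orange plug at mid-length in an 11 mm square well (dark surround, too narrow for a finger): plug top 9 mm above origin, 3 mm below the face
- plug_green (a joint): how far the plug of the green rule has been driven in, m: 0 unmarked, 0.003 fully marked; it stays where it is driven. It gives way at about 14 N, which the punch delivers only after its spring has snapped and it has run to its stop
- green_foot (a point): centre of the plain end face (foot) of the green rule, 90 mm from the bar's middle, far from the coloured one
- rule_blue: dip rule, may be absent: aluminium bar 180 x 20 x 12 mm, 90 g, blue grip over the 50 mm at its +x end. Origin: centre of underside, mid-length; x to the coloured end, z up. Lies plug up across the block, coloured end overhanging on the far side. Orange plug at mid-length in an 11 mm square well (dark surround, too narrow for a finger): plug top 9 mm above origin, 3 mm below the face
- plug_blue (a joint): how far the plug of the blue rule has been driven in, m: 0 unmarked, 0.003 fully marked; it stays where it is driven. It gives way at about 14 N, which the punch delivers only after its spring has snapped and it has run to its stop
- blue_foot (a point): centre of the plain end face (foot) of the blue rule, 90 mm from the bar's middle, far from the coloured one
- punch: automatic centre punch, 133 mm long, 240 g. Origin at the point (spring relaxed), z up along its axis. Slim point to 20 mm, steel body 18 mm diameter from 20 to 70, brass collar 32 mm diameter from 70 to 80, brass grip 18 mm diameter from 80 to 133 mm with a red top. Starts upright in its stand, hanging by the collar
- punch_tip (a joint): how far the point is pushed into the punch, m, 0 to 0.009. The spring starts at 3.5 N, climbs to about 10 N at 4 to 5 mm, then snaps: the force drops to about 5 N until the point reaches its stop at 9 mm. It springs back to 0 when lifted
- stand: fixed blue punch stand, block 70 x 70 x 85 mm on a dark 100 x 100 x 6 mm foot, with a round upright hole of 24 mm diameter, 80 mm deep, in the centre of its top. Origin: centre of the underside. With the punch home its collar rests on the top, so the punch's origin is 15 mm above the table, straight above the stand's origin
- block: fixed steel marking block 76 x 290 mm (x, y), 40 mm high, on which the rules lie side by side about 66 mm apart. Origin: centre of the underside
- holder: loose white upright rack, 54 x 180 mm (x, y), on a steel base plate 100 x 200 x 6 mm; rim 110 mm and inner floor 10 mm above the table, 4 mm walls, 0.9 kg, open at the top, three dividers making four slots in a row along y, each 46 x 40 mm inside, centred at y = -66, -22, 22 and 66 mm. Origin: centre of the underside. Starts empty
- amber_a: small amber bottle, 36 mm diameter, 75 mm tall, black cap; a bystander. Origin: centre of the underside
- amber_b: small amber bottle, 36 mm diameter, 75 mm tall, black cap; a bystander. Origin: centre of the underside
- jar: white ointment jar, 60 mm diameter, 60 mm tall; a bystander. Origin: centre of the underside
- boat: blue weighing boat, 60 x 80 x 14 mm; a bystander. Origin: centre of the underside
- cap: black bottle cap lying flat, 36 mm diameter, 14 mm high; a bystander. Origin: centre of the underside
Mind the look-alikes: they are no part of the job. Leave any brown look-alike of the rule_green alone.

How it is judged:
On the way, in this order (a step that is already met when the one before it is completed fails the run):
1. every rule present is marked (plug driven in more than 2 mm) while lying on the block (value of joint each of plug_red, plug_yellow, plug_green, plug_blue above 0.002 m and height (world z) of rule_red between 0.033 and 0.06 m and height (world z) of rule_yellow between 0.033 and 0.06 m and height (world z) of rule_green between 0.033 and 0.06 m and height (world z) of rule_blue between 0.033 and 0.06 m), for 0.1 s.
2. the punch is back in its stand, hanging by its collar, and let go (horizontal distance between punch and stand below 0.006 m and height (world z) of punch between 0.01 and 0.02 m and angle between punch's own z axis and vertical below 0.1 rad and linear speed of punch below 0.03 m/s and contact force between the fingers and punch below 0.2 N), for 0.2 s.
At the end, for the whole second after the job is handed in: Each rule present: plug in > 2 mm, standing in the rack coloured end up within 0.6 rad of upright, foot inside the walls and < 35 mm above the rack's underside. Punch in its stand: within 6 mm of centre, 0.1 rad of upright, 5 mm of home height. Rack within 0.1 rad of upright. All at rest (value of joint each of plug_red, plug_yellow, plug_green, plug_blue above 0.002 m and angle between each of rule_red, rule_yellow, rule_green, rule_blue's own x axis and vertical below 0.6 rad and x of red_foot in the frame of holder between -0.027 and 0.027 m and y of red_foot in the frame of holder between -0.09 and 0.09 m and z of each of red_foot, yellow_foot, green_foot, blue_foot in the frame of holder below 0.035 m and linear speed of each of rule_red, rule_yellow, rule_green, rule_blue, punch below 0.03 m/s and x of yellow_foot in the frame of holder between -0.027 and 0.027 m and y of yellow_foot in the frame of holder between -0.09 and 0.09 m and x of green_foot in the frame of holder between -0.027 and 0.027 m and y of green_foot in the frame of holder between -0.09 and 0.09 m and x of blue_foot in the frame of holder between -0.027 and 0.027 m and y of blue_foot in the frame of holder between -0.09 and 0.09 m and horizontal distance between punch and stand below 0.006 m and height (world z) of punch between 0.01 and 0.02 m and angle between each of punch, holder's own z axis and vertical below 0.1 rad); the robot touches nothing.
It fails at once if the punch is pressed askew (leaning more than 0.3 rad with its spring compressed more than 4 mm) (value of joint punch_tip above 0.004 m and angle between punch's own z axis and vertical above 0.3 rad).
It fails at once if the rack is tipped over (more than 0.6 rad) (angle between holder's own z axis and vertical above 0.6 rad).
It fails at once if a small bottle, the jar, the weighing boat or the cap is moved more than 30 mm (distance of any of amber_a, amber_b, jar, boat, cap from where it was at the start of the episode above 0.03 m).
Of rule_red, rule_yellow, rule_green, rule_blue only 3 to 4 are there at a start; the rules pass over those that are not, and their reading is None.
At some moment in a run one of holder may be knocked a few centimetres aside while the robot is not near it.
It also fails if it takes over 210 s, if anything falls off the work surface, if the arm or the gripper's body presses on something with over 40 N, if the wrist force passes 120 N, or if a joint passes its speed limit or range.

## Robot

A 6-joint arm with a two-finger parallel gripper is mounted at the origin on the work surface. World frame = base frame: x ahead of the robot, y to its left, z up, the work surface at z = 0. Lengths are in m, angles in rad, forces in N, time in s.
With the tool pointing down it reaches from about 0.25 to 0.725 m from the base axis. Payload 9.7 kg.
Tool frame: the origin (TCP) lies midway between the tips of the shut fingers; the grasp point (between the pads) lies 19 mm behind it; z points along the fingers, y is the direction in which the jaws open and shut (so a half turn about z gives the same grasp; the last joint's range is limited). The gripper opens to 85 mm and grips with 20 to 120 N. Pads are 22 mm wide; open, the fingers measure 114 mm over their backs; the gripper's body (76 mm by 85 mm) begins 54 mm behind the grasp point. The pads swing forward as they close: fully open they stand 13 mm farther back than shut.
Start: joints at [1.328, 0.087, 0.176, 1.66, 0, 1.571], TCP at [0.132, 0.534, 0.231] pointing down, gripper open.
Joint ranges: [-3.13, 3.13], [-0.85, 1.81], [-1.15, 1.24], [-2.2, 2.28], [-1.44, 1.52], [-3.14, 3.14]. Speed limits (rad/s): [2.22, 2.22, 2.57, 3.14, 3.14, 3.14].

## Interface

Orientations are given as a 3x3 rotation matrix whose columns are the frame's x, y, z axes.
In Python, from bench import bot gives the robot as it stands. The module is installed in compiled form; this text tells all that it offers.
- The arm moves only by the tool send_rows, never from a script. Its argument "motion" is a list of rows, each an object with "dr": the turn, a rotation vector about the world's x, y, z in rad, a list of three; "slide": the shift along the world's x, y, z in m, a list of three; "jaw": the closure, from 0 (fully open) to 1 (shut). A call has 1 to 8 rows; each row is the pose to reach, as a shift and turn from the pose commanded when the call began; what a row does not reach only later rows make up. A row lasts 1/12 s, in which the tool goes at most 41.7 mm and 7.16 degrees, less where a joint would pass 70% of its speed; a pose out of reach is approached as far as the arm can. A call with a gripper value outside its range is refused whole. The fingers move at their own pace and stop on an object; the grip force is fixed at half the most. Time passes only in rows, so rows that repeat a pose let the fingers close. It gives the time, the measured TCP pose, the force and the opening at its end, in the units of the state.
- bot.sense(): the state, without advancing time (a new reading comes with each control period).
- bot.snapshot(name): name is "side" or "top"; returns a dict with "pixels" (400x640x3 uint8, red, green, blue), "K" (3x3 intrinsics, pixels), "camera_from_world" (4x4, takes a point from world to camera coordinates). Camera axes: x right, y up, looking along -z (the intrinsics and any distortion apply to the point x, -y, -z); pixel columns grow to the right and rows downward; lengths in m; the calibration is good to about 2 mm. A picture is of the moment at which its call begins. There is no depth.
- bot.hand_in(): hands the job in, once; it reports no verdict.
The state is a dict: "time_s": time; "q": joint angles; "qvel": joint speeds; "tau": joint torques, N m; "ee_pos": TCP position; "tool_rot": TCP orientation; "ft_force": force on the tool from outside, world axes, zero at the start; "wrist_torque": the same for the moment, N m; "finger_gap": finger opening in m.
Only numpy, scipy, OpenCV 4.12 (cv2) and the standard library are available. Lean on these libraries where they do the work, as an engineer would, in place of code of your own. Each camera call takes 0.05 s, during which the arm holds its last target. There are 200 camera calls.

## Working session

There is one attempt and no reset: what is moved stays moved. The work goes in short steps, Python scripts to look and compute and a tool call to move; the robot and the scene stay as the last step left them, time stands still between calls to the robot, and variables do not carry over. Pictures are saved under pics/ and viewed, about 12 in all and at most 16, crops included, and the job is handed in when it is done.

Besides the shell and the picture viewer there is one more tool, called after "Call:" in YAML: its name, and indented under it one key for each argument. send_rows: Moves the arm, as the interface text tells. Its arguments: {"type":"object","properties":{"motion":{"type":"array"}},"required":["motion"]}

```bash
mkdir -p pics; python3 - <<'E'
from bench import bot
import cv2,numpy as np
s=bot.sense()
for k,v in s.items(): print(k,np.round(v,3).tolist())
for n in("side","top"):
    r=bot.snapshot(n); cv2.imwrite(f"pics/{n}0.png",r["pixels"][:,:,::-1]); print(n,{k:np.round(v,4).tolist() for k,v in r.items() if k!="pixels"})
E
```

```text
time_s 0.0
q [1.328, 0.087, 0.175, 1.66, 0.0, 1.571]
qvel [0.0, 0.002, -0.0, -0.0, -0.001, -0.001]
tau [0.003, -52.039, 46.48, 0.016, 0.0, 0.0]
ee_pos [0.132, 0.534, 0.231]
tool_rot [[-0.971, 0.24, -0.0], [0.24, 0.971, -0.001], [0.0, -0.001, -1.0]]
ft_force [-0.134, -0.251, 0.672]
wrist_torque [-0.023, -0.01, -0.016]
finger_gap 0.086
side {'K': [[438.9694, 0.0, 318.7684], [0.0, 438.9694, 191.1537], [0.0, 0.0, 1.0]], 'camera_from_world': [[0.9376, -0.3476, -0.0049, -0.5583], [0.2555, 0.6796, 0.6876, -0.1056], [-0.2357, -0.646, 0.726, -1.2161], [0.0, 0.0, 0.0, 1.0]]}
top {'K': [[430.5044, 0.0, 312.0585], [0.0, 430.5044, 191.1983], [0.0, 0.0, 1.0]], 'camera_from_world': [[-0.0045, -1.0, 0.0022, -0.1271], [0.9788, -0.004, 0.2045, -0.546], [-0.2045, 0.0031, 0.9789, -1.455], [0.0, 0.0, 0.0, 1.0]]}
```

View pics/side0.png

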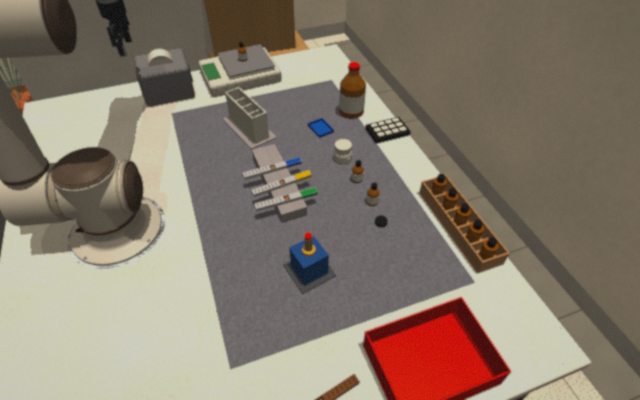

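View pics/top0.png

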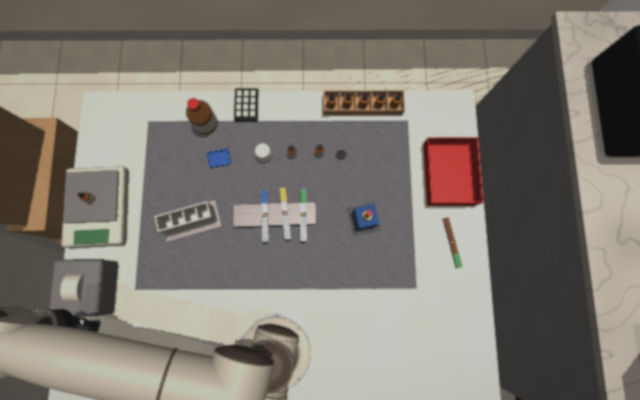

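The side view shows three rules on the block (blue, yellow, green; no red). The stand with punch is at about (310,258), the rack at (248,115). In the top view the rules sit at columns 265/285/304, the stand at (367,217) and the rack at (187,218). The green-ended brown look-alike is far right at (452,243). Next I'll enlarge crops to measure.

```bash
cat > h.py <<'E'
from bench import bot
import cv2,numpy as np
C={}
def snap(n):
    r=bot.snapshot(n); C[n]=r; return r["pixels"]
def proj(n,P):
    M=C[n]["camera_from_world"]; p=(M@np.append(P,1))[:3]; u=C[n]["K"]@np.array([p[0],-p[1],-p[2]]); return u[:2]/u[2]
def ray(n,uv):
    M=C[n]["camera_from_world"]; d=np.linalg.inv(C[n]["K"])@np.array([uv[0],uv[1],1]); d=np.array([d[0],-d[1],-d[2]])
    R=M[:3,:3]; return -R.T@M[:3,3], R.T@d/np.linalg.norm(d)
def plane(n,uv,z):
    o,d=ray(n,uv); return o+d*(z-o[2])/d[2]
def tri(a,b):
    A=np.zeros((3,3));y=np.zeros(3);L=[]
    for n,uv in(("top",a),("side",b)):
        o,d=ray(n,uv);Q=np.eye(3)-np.outer(d,d);A+=Q;y+=Q@o;L.append((Q,o))
    p=np.linalg.solve(A,y); return p,max(np.linalg.norm(Q@(p-o)) for Q,o in L)
def crop(n,u0,v0,u1,v1,name,k=5):
    im=C[n]["pixels"][v0:v1,u0:u1,::-1]; cv2.imwrite(f"pics/{name}.png",cv2.resize(im,None,fx=k,fy=k,interpolation=cv2.INTER_CUBIC))
def blobs(n,lo,hi,box=None,amin=4):
    im=C[n]["pixels"]; h=cv2.cvtColor(im,cv2.COLOR_RGB2HSV); m=cv2.inRange(h,lo,hi)
    if box: z=np.zeros_like(m); u0,v0,u1,v1=box; z[v0:v1,u0:u1]=m[v0:v1,u0:u1]; m=z
    k,_,st,c=cv2.connectedComponentsWithStats(m)
    return [(c[i],st[i]) for i in range(1,k) if st[i,4]>=amin]
E
python3 - <<'E'
from h import *
snap("top");snap("side")
crop("top",150,170,310,260,"a",5)
crop("side",220,80,345,290,"b",3)
B={"top":(230,180,320,250),"side":(235,150,325,220)}
for col,lo,hi in(("blue",(100,130,60),(125,255,255)),("yellow",(22,130,100),(32,255,255)),("green",(45,100,60),(85,255,255)),("orange",(3,90,80),(17,255,255))):
    for n in("top","side"):
        for c,s in blobs(n,lo,hi,B[n],2): print(col,n,c.round(2),s)
for n,b in(("top",(340,190,390,240)),("side",(280,220,340,290))):
    for col,lo,hi in(("red",(0,150,120),(8,255,255)),("brass",(12,90,80),(25,255,255)),("blue",(100,100,30),(125,255,255))):
        for c,s in blobs(n,lo,hi,b,2): print("punch",col,n,c.round(2),s)
E
```

```text
blue top [263.81 195.92] [262 191   5  11  37]
blue side [292.81 161.4 ] [286 158  14   8  73]
yellow top [282.44 194.22] [281 189   4  11  36]
yellow side [302.58 174.79] [295 171  16   9  89]
green top [302.76 195.62] [301 191   4  10  34]
green side [308.76 191.91] [301 188  16   9  92]
orange top [284.5 212.5] [284 212   2   2   4]
orange top [264.5 215. ] [264 215   2   1   2]
orange top [303.33 214.33] [303 214   2   2   3]
orange side [272.25 166.75] [271 166   4   3   8]
orange side [281.67 181.89] [280 181   4   3   9]
orange side [286.33 197.75] [285 196   4   4  12]
punch red top [368.11 213.33] [367 212   3   4   9]
punch brass top [365.95 215.81] [364 212   7   7  21]
punch blue top [364.99 217.18] [354 205  25  24 359]
punch red side [307.69 235.13] [305 232   7   7  39]
punch brass side [308.53 250.69] [302 245  13  11  87]
punch blue side [308.99 262.04] [ 290  237   38   48 1075]
```

View pics/a.png

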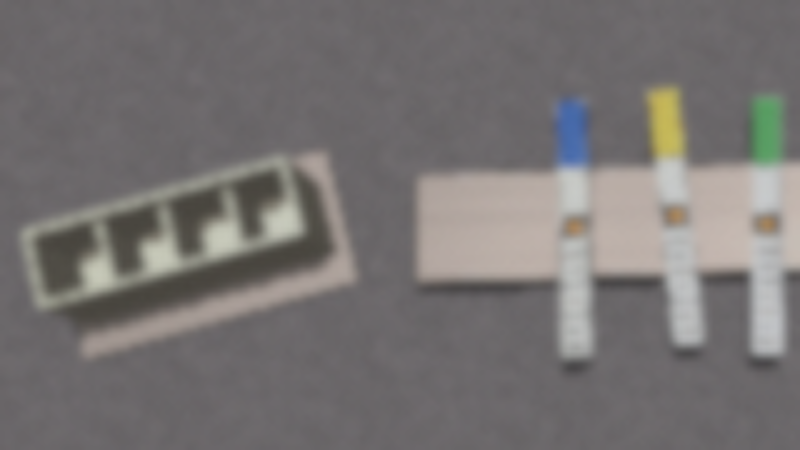

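View pics/b.png

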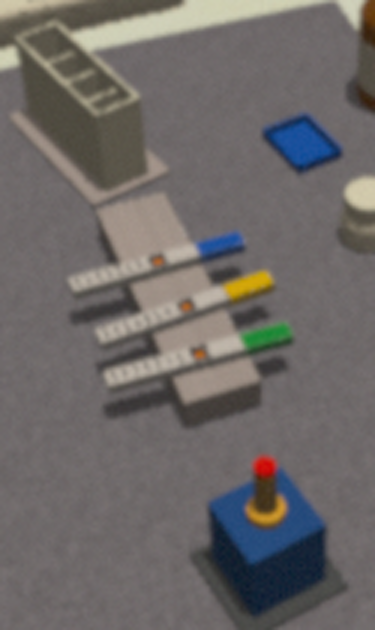

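The top crop shows plugs at crop (575,227), (676,215), (766,224). The rack rim has corners at (22,230), (290,155), (305,235), (42,308), and there is no fourth rule on the left of the block. The side crop shows the same three rules, the rack rim at (17,36), (60,20), (140,97), (97,113), and the punch upright.

```bash
cat >> h.py <<'E'
def wcen(n,uv,r=4):
    im=C[n]["pixels"].astype(float); u,v=np.round(uv).astype(int); w=im[v-r:v+r+1,u-r:u+r+1]; s=np.clip(w[...,0]-w[...,2]-20,0,None)
    vv,uu=np.mgrid[v-r:v+r+1,u-r:u+r+1]; return np.array([(s*uu).sum(),(s*vv).sum()])/s.sum()
E
python3 - <<'E'
from h import *
snap("top");snap("side")
P=dict(blue=((264.5,215),(272.2,166.7),(263.81,195.92),(292.81,161.4)),yellow=((284.5,212.5),(281.7,181.9),(282.44,194.22),(302.58,174.79)),green=((303.3,214.3),(286.3,197.7),(302.76,195.62),(308.76,191.91)))
for k,(a,b,g,h) in P.items():
    a=wcen("top",a);b=wcen("side",b)
    p,e=tri(a,b);q,e2=tri(g,h)
    pt=plane("top",a,.049);ps=plane("side",b,.049);gt=plane("top",g,.052);gs=plane("side",h,.05)
    print(k,"plug",p.round(4),round(e,4),"top",pt.round(4),"side",ps.round(4),"grip",q.round(4),round(e2,4),gt.round(4),"side",gs.round(4),"yaw",np.arctan2(*(q-p)[1::-1]).round(3),np.arctan2(*(gt-pt)[1::-1]).round(3),np.arctan2(*(gs-ps)[1::-1]).round(3), "d",np.linalg.norm(q-p).round(4))
# rack rim
T=[(154.4,215.9),(208,201),(211,217),(158.4,231.6)]
S=[(225.5,91.8),(239.8,86.5),(266.5,112.2),(252.2,117.5)]
# match: top img left-> +y ; compute both on z=.11
for n,L in(("top",T),("side",S)):
    W=np.array([plane(n,c,.11)[:2] for c in L]); print(n,W.round(4).tolist(),W.mean(0).round(4))
# punch red top, brass
for nm,a,b in(("red",(368.11,213.33),(307.69,235.13)),):
    p,e=tri(a,b);print(nm,p.round(4),e, plane("top",a,.148).round(4),plane("side",b,.146).round(4))
# blue top of stand corners
for n in("top","side"):
    im=C[n]["pixels"]
crop("top",345,195,390,240,"c1",10);crop("side",280,222,340,290,"c2",6)
a=cv2.imread("pics/c1.png");b=cv2.imread("pics/c2.png")
H=max(a.shape[0],b.shape[0]);f=lambda i:cv2.copyMakeBorder(i,0,H-i.shape[0],0,0,cv2.BORDER_CONSTANT)
cv2.imwrite("pics/c.png",np.hstack([f(a),f(b)])[:, :800])
E
```

```text
blue plug [0.4615 0.0365 0.0536] 0.0008 top [0.463  0.0369 0.049 ] side [0.4617 0.0412 0.049 ] grip [0.5288 0.0406 0.049 ] 0.0019 [0.5301 0.0401 0.052 ] side [0.5265 0.0393 0.05  ] yaw 0.061 0.047 -0.029 d 0.0675
yellow plug [ 0.4696 -0.0336  0.0525] 0.0006 top [ 0.4708 -0.0335  0.049 ] side [ 0.4698 -0.0303  0.049 ] grip [ 0.5361 -0.025   0.0492] 0.0004 [ 0.5359 -0.0253  0.052 ] side [ 0.5354 -0.0259  0.05  ] yaw 0.128 0.125 0.067 d 0.0671
green plug [ 0.4632 -0.0972  0.0518] 0.0008 top [ 0.4645 -0.0972  0.049 ] side [ 0.463  -0.0947  0.049 ] grip [ 0.5305 -0.0966  0.0491] 0.0008 [ 0.5306 -0.0967  0.052 ] side [ 0.5294 -0.0975  0.05  ] yaw 0.009 0.007 -0.042 d 0.0673
top [[0.4521, 0.3979], [0.502, 0.2212], [0.4476, 0.2087], [0.3994, 0.381]] [0.4503 0.3022]
side [[0.4035, 0.3853], [0.456, 0.3994], [0.5019, 0.2259], [0.4523, 0.2151]] [0.4534 0.3064]
red [ 0.4528 -0.312   0.1454] 0.00047403508464637453 [ 0.4519 -0.3116  0.148 ] [ 0.4531 -0.3124  0.146 ]
```

View pics/c.png

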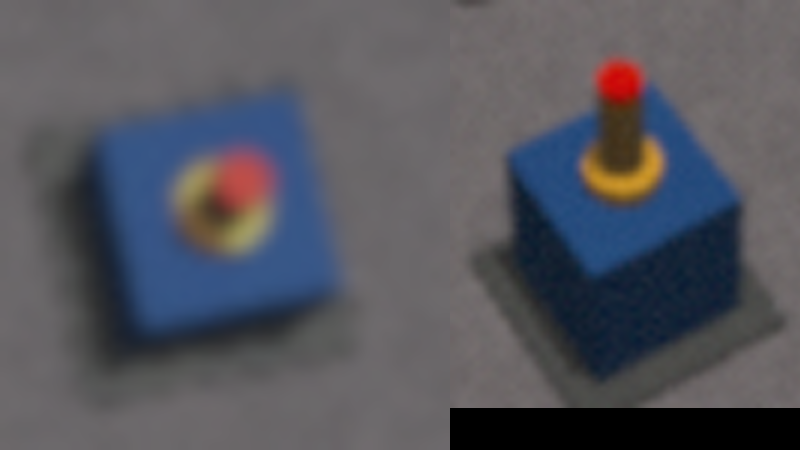

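In this crop the punch stands upright and centred in the stand: collar at crop (222,205) in the top half, red top at (620,80) in the side half. Punch axis ≈ (0.4525, -0.312), red top z ≈ 0.146. I'll move over it with the jaws along y.

Call:
send_rows:
  motion:
    - {"dr": [0, 0, 0.06], "slide": [0.03, -0.03, 0], "jaw": 0}
    - {"dr": [0, 0, 0.12], "slide": [0.06, -0.06, 0], "jaw": 0}
    - {"dr": [0, 0, 0.18], "slide": [0.09, -0.09, 0], "jaw": 0}
    - {"dr": [0, 0, 0.243], "slide": [0.12, -0.12, 0], "jaw": 0}
    - {"dr": [0, 0, 0.243], "slide": [0.15, -0.15, 0], "jaw": 0}
    - {"dr": [0, 0, 0.243], "slide": [0.18, -0.18, 0], "jaw": 0}
    - {"dr": [0, 0, 0.243], "slide": [0.21, -0.21, 0], "jaw": 0}
    - {"dr": [0, 0, 0.243], "slide": [0.24, -0.24, 0], "jaw": 0}

```text
time_s: 0.97
ee_pos: [0.3689, 0.2964, 0.2315]
tool_rot: [[-1.0, -0.0, 0.0], [-0.0, 1.0, 0.0], [-0.0, 0.0, -1.0]]
ft_force: [0.2, 0.4, -0.6]
finger_gap: 0.0856
```

Call:
send_rows:
  motion:
    - {"dr": [0, 0, 0], "slide": [0.01, -0.04, 0], "jaw": 0}
    - {"dr": [0, 0, 0], "slide": [0.02, -0.08, 0], "jaw": 0}
    - {"dr": [0, 0, 0], "slide": [0.03, -0.12, 0], "jaw": 0}
    - {"dr": [0, 0, 0], "slide": [0.04, -0.16, 0], "jaw": 0}
    - {"dr": [0, 0, 0], "slide": [0.05, -0.2, 0], "jaw": 0}
    - {"dr": [0, 0, 0], "slide": [0.06, -0.24, 0], "jaw": 0}
    - {"dr": [0, 0, 0], "slide": [0.07, -0.28, 0], "jaw": 0}
    - {"dr": [0, 0, 0], "slide": [0.08, -0.32, 0], "jaw": 0}

```text
time_s: 1.63
ee_pos: [0.4479, -0.0239, 0.2315]
tool_rot: [[-1.0, -0.0, 0.001], [-0.0, 1.0, 0.0], [-0.001, 0.0, -1.0]]
ft_force: [0.9, 0.8, 0.6]
finger_gap: 0.0854
```

Call:
send_rows:
  motion:
    - {"dr": [0, 0, 0], "slide": [0, -0.04, 0], "jaw": 0}
    - {"dr": [0, 0, 0], "slide": [0, -0.08, 0], "jaw": 0}
    - {"dr": [0, 0, 0], "slide": [0, -0.12, 0], "jaw": 0}
    - {"dr": [0, 0, 0], "slide": [0, -0.16, 0], "jaw": 0}
    - {"dr": [0, 0, 0], "slide": [0, -0.2, 0], "jaw": 0}
    - {"dr": [0, 0, 0], "slide": [0, -0.24, 0], "jaw": 0}
    - {"dr": [0, 0, 0], "slide": [0, -0.286, 0], "jaw": 0}
    - {"dr": [0, 0, 0], "slide": [0, -0.286, 0], "jaw": 0}

```text
time_s: 2.3
ee_pos: [0.4472, -0.3131, 0.23]
tool_rot: [[-1.0, 0.004, -0.001], [0.004, 1.0, -0.001], [0.001, -0.001, -1.0]]
ft_force: [0.9, -0.4, -0.3]
finger_gap: 0.0851
```

```bash
cat > st.py <<'E'
from bench import bot
import numpy as np
s=bot.sense()
for k in("time_s","q","ee_pos","tool_rot","ft_force","finger_gap"): print(k,np.round(s[k],4).tolist())
E
python3 st.py
```

```text
time_s 2.3
q [-0.6101, 0.0769, 0.1628, 1.6571, -0.0013, -0.6063]
ee_pos [0.4472, -0.3131, 0.23]
tool_rot [[-1.0, 0.0038, -0.0011], [0.0038, 1.0, -0.0008], [0.0011, -0.0008, -1.0]]
ft_force [0.8616, -0.3557, -0.3268]
finger_gap 0.0851
```

Call:
send_rows:
  motion:
    - {"dr": [0, 0, 0], "slide": [0, 0, -0.03], "jaw": 0}
    - {"dr": [0, 0, 0], "slide": [0, 0, -0.06], "jaw": 0}
    - {"dr": [0, 0, 0], "slide": [0, 0, -0.09], "jaw": 0}
    - {"dr": [0, 0, 0], "slide": [0, 0, -0.12], "jaw": 0}
    - {"dr": [0, 0, 0], "slide": [0, 0, -0.131], "jaw": 0}
    - {"dr": [0, 0, 0], "slide": [0, 0, -0.131], "jaw": 0}
    - {"dr": [0, 0, 0], "slide": [0, 0, -0.131], "jaw": 0.3}
    - {"dr": [0, 0, 0], "slide": [0, 0, -0.131], "jaw": 0.5}

```text
time_s: 2.97
ee_pos: [0.4488, -0.3083, 0.1025]
tool_rot: [[-1.0, -0.0, 0.002], [-0.0, 1.0, -0.002], [-0.002, -0.002, -1.0]]
ft_force: [-0.3, 0.4, 0.6]
finger_gap: 0.0638
```

Call:
send_rows:
  motion:
    - {"dr": [0, 0, 0], "slide": [0, 0, 0], "jaw": 0.6}
    - {"dr": [0, 0, 0], "slide": [0, 0, 0], "jaw": 0.7}
    - {"dr": [0, 0, 0], "slide": [0, 0, 0], "jaw": 0.75}
    - {"dr": [0, 0, 0], "slide": [0, 0, 0], "jaw": 0.8}
    - {"dr": [0, 0, 0], "slide": [0, 0, 0], "jaw": 1}
    - {"dr": [0, 0, 0], "slide": [0, 0, 0], "jaw": 1}
    - {"dr": [0, 0, 0], "slide": [0, 0, 0], "jaw": 1}
    - {"dr": [0, 0, 0], "slide": [0, 0, 0], "jaw": 1}

```text
time_s: 3.63
ee_pos: [0.4483, -0.3091, 0.1013]
tool_rot: [[-1.0, 0.0, 0.001], [0.0, 1.0, -0.003], [-0.001, -0.003, -1.0]]
ft_force: [-0.1, -5.4, 2.0]
finger_gap: 0.0168
```

```bash
python3 st.py; python3 - <<'E'
from h import *
snap("top");snap("side"); crop("top",335,180,395,245,"d1",6);crop("side",270,180,340,290,"d2",5)
a=cv2.imread("pics/d1.png");b=cv2.imread("pics/d2.png");H=550
f=lambda i:cv2.copyMakeBorder(i,0,H-i.shape[0],0,0,cv2.BORDER_CONSTANT)
cv2.imwrite("pics/d.png",np.hstack([f(a),f(b)]))
E
```

```text
time_s 3.6333
q [-0.6028, 0.0611, -0.1023, 1.4048, -0.0017, -0.6023]
ee_pos [0.4483, -0.3091, 0.1013]
tool_rot [[-1.0, 0.0005, 0.0013], [0.0005, 1.0, -0.0029], [-0.0013, -0.0029, -1.0]]
ft_force [-0.1108, -5.4124, 1.98]
finger_gap 0.0168
```

View pics/d.png

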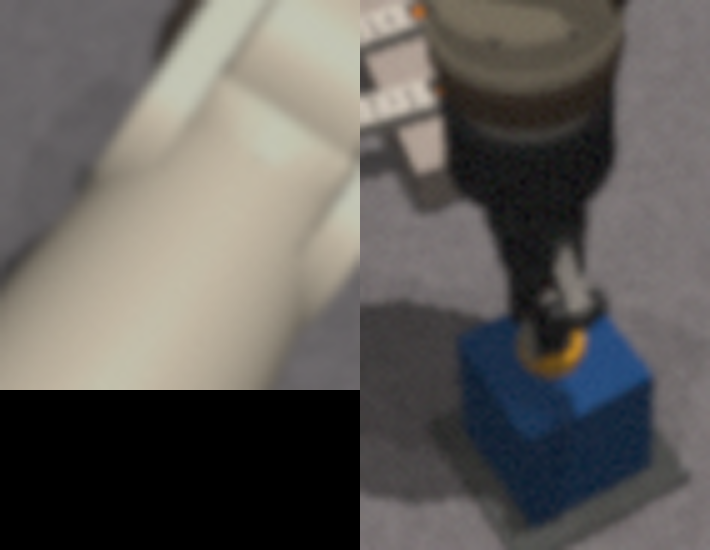

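The punch is gripped just above its collar (side half, collar at crop (550,350)), with the gap at 17 mm. I'll lift it and move over toward the green plug.

Call:
send_rows:
  motion:
    - {"dr": [0, 0, 0], "slide": [0, -0.002, 0.01], "jaw": 1}
    - {"dr": [0, 0, 0], "slide": [0, -0.002, 0.03], "jaw": 1}
    - {"dr": [0, 0, 0], "slide": [0, -0.002, 0.055], "jaw": 1}
    - {"dr": [0, 0, 0], "slide": [0, -0.002, 0.08], "jaw": 1}
    - {"dr": [0, 0, 0], "slide": [0, -0.002, 0.105], "jaw": 1}
    - {"dr": [0, 0, 0], "slide": [0, -0.002, 0.13], "jaw": 1}
    - {"dr": [0, 0, 0], "slide": [0, -0.002, 0.13], "jaw": 1}

```text
time_s: 4.32
ee_pos: [0.4489, -0.3104, 0.2358]
tool_rot: [[-1.0, -0.0, 0.005], [-0.0, 1.0, -0.003], [-0.005, -0.003, -1.0]]
ft_force: [-0.4, -0.2, -1.8]
finger_gap: 0.0168
```

Call:
send_rows:
  motion:
    - {"dr": [0, 0, 0], "slide": [0, 0.04, 0], "jaw": 1}
    - {"dr": [0, 0, 0], "slide": [0, 0.07, 0], "jaw": 1}
    - {"dr": [0, 0, 0], "slide": [0.003, 0.1, 0], "jaw": 1}
    - {"dr": [0, 0, 0], "slide": [0.006, 0.13, 0], "jaw": 1}
    - {"dr": [0, 0, 0], "slide": [0.009, 0.16, 0], "jaw": 1}
    - {"dr": [0, 0, 0], "slide": [0.011, 0.19, -0.02], "jaw": 1}
    - {"dr": [0, 0, 0], "slide": [0.011, 0.214, -0.05], "jaw": 1}
    - {"dr": [0, 0, 0], "slide": [0.011, 0.214, -0.05], "jaw": 1}

```text
time_s: 4.98
ee_pos: [0.4563, -0.0919, 0.1744]
tool_rot: [[-1.0, -0.003, -0.008], [-0.003, 1.0, 0.003], [0.008, 0.003, -1.0]]
ft_force: [-0.5, -0.8, -3.9]
finger_gap: 0.0166
```

```bash
python3 st.py; python3 - <<'E'
from h import *
snap("top");snap("side"); crop("top",250,170,380,240,"e1",6);crop("side",240,110,360,220,"e2",5)
a=cv2.imread("pics/e1.png");b=cv2.imread("pics/e2.png");
cv2.imwrite("pics/e.png",b)
tcp=bot.sense()["ee_pos"]; print(proj("side",tcp),proj("side",np.array(tcp)+[0,0,-.085]))
E
```

```text
time_s 4.9833
q [-0.1997, -0.1198, -0.1382, 1.561, 0.0014, -0.203]
ee_pos [0.4563, -0.0919, 0.1744]
tool_rot [[-1.0, -0.0034, -0.0081], [-0.0034, 1.0, 0.0031], [0.0081, 0.0031, -1.0]]
ft_force [-0.5302, -0.7857, -3.8787]
finger_gap 0.0166
[281.2781005  163.97094336] [283.36898039 186.85677885]
```

View pics/e.png

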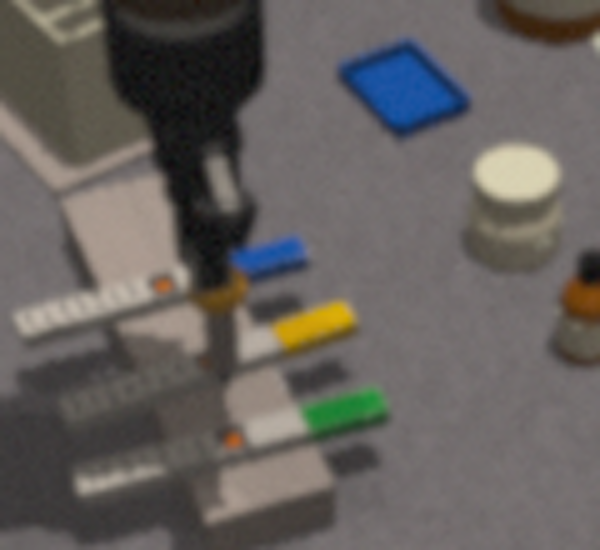

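The side crop shows the punch hanging vertically, collar at crop (219,290), point near (220,375), with the green plug at (232,440). I'll settle, then measure the punch's offset in the hand.

Call:
send_rows:
  motion:
    - {"dr": [0, 0, 0], "slide": [0, 0, 0], "jaw": 1}
    - {"dr": [0, 0, 0], "slide": [0, 0, 0], "jaw": 1}
    - {"dr": [0, 0, 0], "slide": [0, 0, 0], "jaw": 1}

```text
time_s: 5.33
ee_pos: [0.4595, -0.0967, 0.1814]
tool_rot: [[-1.0, 0.001, 0.002], [0.001, 1.0, -0.0], [-0.002, -0.0, -1.0]]
ft_force: [1.0, -0.2, -2.3]
finger_gap: 0.0168
```

```bash
python3 st.py; python3 - <<'E'
from h import *
snap("side"); im=C["side"]["pixels"].astype(int)
t=np.array(bot.sense()["ee_pos"])
u0,v0=270,160
print("R-B"); print((im[v0:v0+20,u0:u0+28,0]-im[v0:v0+20,u0:u0+28,2]))
print("gray"); print(im[v0+6:v0+32,u0:u0+28].mean(2).astype(int))
for dz in(-.0063,-.0163,-.04,-.0663,-.0863): print(dz,proj("side",t+[0,0,dz]),proj("side",t+[0.004,0,dz]))
E
```

```text
time_s 5.3333
q [-0.2074, -0.1197, -0.1246, 1.5642, -0.0001, -0.2064]
ee_pos [0.4595, -0.0967, 0.1814]
tool_rot [[-1.0, 0.0011, 0.0017], [0.0011, 1.0, -0.0004], [-0.0017, -0.0004, -1.0]]
ft_force [1.0123, -0.1774, -2.3133]
finger_gap 0.0168
R-B
[[  26   25   25   26   26   25   18   10    6    3    0   -1    0    4
     3   -2   -7  -35  -71 -104 -111 -116 -123 -134 -135 -131 -128 -129]
 [  26   26   26   24   26   23   23   13    7    4    3    1    3   -2
     1   -1  -10  -36  -78 -106 -126 -136 -133 -129 -126 -119 -106 -105]
 [  27   26   27   25   26   25   25   18   10    8    1    4   -2    1
     3   -3    3   -8  -33  -68 -104 -118 -110 -109  -99  -89  -79  -71]
 [  26   25   24   23   22   24   25   20   16    9    5    5   -5   -5
     5    3    8   21   29    1  -52  -83  -81  -78  -65  -55  -53  -43]
 [  24   22   21   20   18   22   21   22   18   12    7    2   -1   -1
     0    2   10   37   69   68   14  -32  -51  -53  -39  -30  -26  -17]
 [  20   27   37   37   24   22   23   23   21   15    8    0    2    0
     3    1   21   49   92  110   66    3  -27  -22  -17  
[... 4711 characters left out ...]
7 137 139 139 140 140 136 116]
 [ 76  74  72  70  73  74  75  77  78  78  78  79  81  79  87 112 131 135
  137 139 139 136 140 140 137 139 139 128]
 [ 73  74  72  75  73  77  77  78  79  78  80  78  76  80  85 107 126 135
  138 139 139 139 137 138 139 140 139 134]
 [ 67  72  74  79  77  79  77  80  80  80  77  79  79  78  85 107 124 136
  137 140 138 139 139 138 143 146 146 147]]
-0.0063 [282.08806637 165.46187607] [283.56801263 165.08814257]
-0.0163 [282.340164   168.26810281] [283.81050239 167.89442878]
-0.04 [282.92502608 174.77849943] [284.37308421 174.40507738]
-0.0663 [283.55405711 181.78056302] [284.97816774 181.40758988]
-0.0863 [284.01892866 186.95528426] [285.42535167 186.58276137]
```

Call:
send_rows:
  motion:
    - {"dr": [0, 0, 0], "slide": [-0.001, 0, -0.015], "jaw": 1}
    - {"dr": [0, 0, 0], "slide": [-0.001, 0, -0.03], "jaw": 1}
    - {"dr": [0, 0, 0], "slide": [-0.001, 0, -0.041], "jaw": 1}
    - {"dr": [0, 0, 0], "slide": [-0.001, 0, -0.041], "jaw": 1}
    - {"dr": [0, 0, 0], "slide": [-0.001, 0, -0.041], "jaw": 1}
    - {"dr": [0, 0, 0], "slide": [-0.001, 0, -0.041], "jaw": 1}

```text
time_s: 5.88
ee_pos: [0.4582, -0.0961, 0.1401]
tool_rot: [[-1.0, 0.0, 0.001], [0.0, 1.0, -0.0], [-0.001, -0.0, -1.0]]
ft_force: [0.3, -0.0, -1.2]
finger_gap: 0.017
```

```bash
python3 st.py; python3 - <<'E'
from h import *
snap("side"); crop("side",255,150,335,220,"f",9)
E
```

```text
time_s 5.8833
q [-0.2066, -0.1245, -0.2083, 1.4862, -0.0, -0.2065]
ee_pos [0.4582, -0.0961, 0.1401]
tool_rot [[-1.0, 0.0001, 0.0008], [0.0001, 1.0, -0.0002], [-0.0008, -0.0002, -1.0]]
ft_force [0.3091, -0.0124, -1.2437]
finger_gap 0.017
```

View pics/f.png

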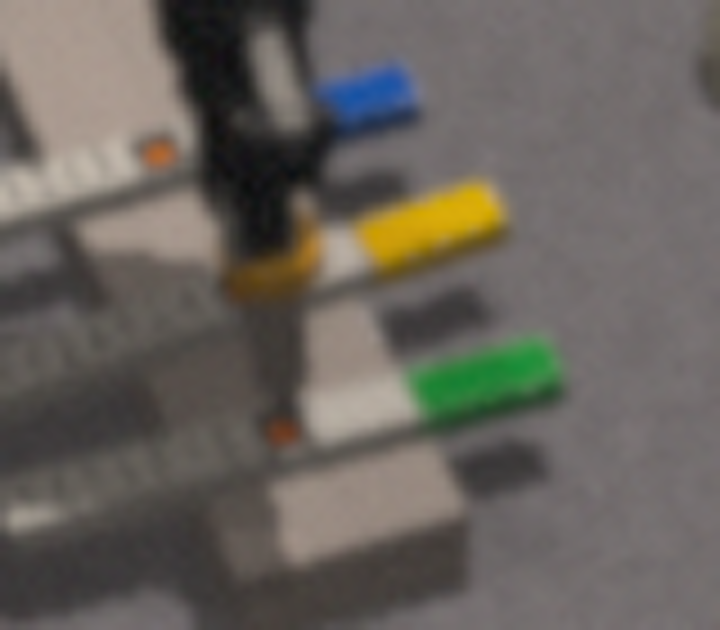

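The punch axis runs down onto the green plug (crop (283,430)). I'll press in steps, watching the force.

Call:
send_rows:
  motion:
    - {"dr": [0, 0, 0], "slide": [0, 0, -0.003], "jaw": 1}
    - {"dr": [0, 0, 0], "slide": [0, 0, -0.005], "jaw": 1}
    - {"dr": [0, 0, 0], "slide": [0, 0, -0.007], "jaw": 1}
    - {"dr": [0, 0, 0], "slide": [0, 0, -0.007], "jaw": 1}

```text
time_s: 6.27
ee_pos: [0.4583, -0.0959, 0.1327]
tool_rot: [[-1.0, -0.0, 0.001], [-0.0, 1.0, -0.0], [-0.001, -0.0, -1.0]]
ft_force: [-0.5, 0.3, 3.7]
finger_gap: 0.016
```

Call:
send_rows:
  motion:
    - {"dr": [0, 0, 0], "slide": [0, 0, -0.002], "jaw": 1}
    - {"dr": [0, 0, 0], "slide": [0, 0, -0.003], "jaw": 1}
    - {"dr": [0, 0, 0], "slide": [0, 0, -0.003], "jaw": 1}

```text
time_s: 6.52
ee_pos: [0.4584, -0.0959, 0.1303]
tool_rot: [[-1.0, -0.0, 0.002], [-0.0, 1.0, -0.0], [-0.002, -0.0, -1.0]]
ft_force: [-1.0, 0.2, 7.6]
finger_gap: 0.0168
```

Call:
send_rows:
  motion:
    - {"dr": [0, 0, 0], "slide": [0, 0, -0.002], "jaw": 1}
    - {"dr": [0, 0, 0], "slide": [0, 0, -0.003], "jaw": 1}
    - {"dr": [0, 0, 0], "slide": [0, 0, -0.003], "jaw": 1}

```text
time_s: 6.77
ee_pos: [0.4582, -0.0959, 0.1269]
tool_rot: [[-1.0, -0.0, 0.001], [-0.0, 1.0, -0.0], [-0.001, -0.0, -1.0]]
ft_force: [0.7, -0.1, 3.3]
finger_gap: 0.0167
```

Call:
send_rows:
  motion:
    - {"dr": [0, 0, 0], "slide": [0, 0, -0.001], "jaw": 1}
    - {"dr": [0, 0, 0], "slide": [0, 0, -0.002], "jaw": 1}
    - {"dr": [0, 0, 0], "slide": [0, 0, -0.002], "jaw": 1}

```text
time_s: 7.02
ee_pos: [0.4585, -0.0959, 0.1253]
tool_rot: [[-1.0, -0.0, 0.002], [-0.0, 1.0, -0.0], [-0.002, -0.0, -1.0]]
ft_force: [-0.3, 0.0, 9.4]
finger_gap: 0.0162
```

Call:
send_rows:
  motion:
    - {"dr": [0, 0, 0], "slide": [0, 0, -0.001], "jaw": 1}
    - {"dr": [0, 0, 0], "slide": [0, 0, -0.002], "jaw": 1}
    - {"dr": [0, 0, 0], "slide": [0, 0, -0.002], "jaw": 1}

```text
time_s: 7.27
ee_pos: [0.4585, -0.0959, 0.1235]
tool_rot: [[-1.0, -0.0, 0.002], [-0.0, 1.0, -0.0], [-0.002, -0.0, -1.0]]
ft_force: [-0.3, 0.1, 10.4]
finger_gap: 0.0167
```

Call:
send_rows:
  motion:
    - {"dr": [0, 0, 0], "slide": [0, 0, -0.001], "jaw": 1}
    - {"dr": [0, 0, 0], "slide": [0, 0, -0.0015], "jaw": 1}
    - {"dr": [0, 0, 0], "slide": [0, 0, -0.0015], "jaw": 1}

```text
time_s: 7.52
ee_pos: [0.4587, -0.096, 0.1224]
tool_rot: [[-1.0, -0.0, 0.003], [-0.0, 1.0, -0.001], [-0.003, -0.001, -1.0]]
ft_force: [-1.3, 0.1, 13.7]
finger_gap: 0.0167
```

Call:
send_rows:
  motion:
    - {"dr": [0, 0, 0], "slide": [0, 0, -0.001], "jaw": 1}
    - {"dr": [0, 0, 0], "slide": [0, 0, -0.001], "jaw": 1}
    - {"dr": [0, 0, 0], "slide": [0, 0, -0.001], "jaw": 1}

```text
time_s: 7.77
ee_pos: [0.4589, -0.096, 0.1221]
tool_rot: [[-1.0, -0.0, 0.004], [-0.0, 1.0, -0.001], [-0.004, -0.001, -1.0]]
ft_force: [-2.2, 0.9, 17.7]
finger_gap: 0.0166
```

Green: the force peaked near 9.6 N, dropped to about 5 N, plateaued, then hit a hard stop, so the plug is driven in. Next is yellow.

Call:
send_rows:
  motion:
    - {"dr": [0, 0, 0], "slide": [0, 0, 0.025], "jaw": 1}
    - {"dr": [0, 0, 0], "slide": [0, 0, 0.05], "jaw": 1}
    - {"dr": [0, 0, 0], "slide": [0.0035, 0.03, 0.05], "jaw": 1}
    - {"dr": [0, 0, 0], "slide": [0.0065, 0.064, 0.05], "jaw": 1}
    - {"dr": [0, 0, 0], "slide": [0.0065, 0.064, 0.035], "jaw": 1}
    - {"dr": [0, 0, 0], "slide": [0.0065, 0.064, 0.022], "jaw": 1}
    - {"dr": [0, 0, 0], "slide": [0.0065, 0.064, 0.022], "jaw": 1}
    - {"dr": [0, 0, 0], "slide": [0.0065, 0.064, 0.022], "jaw": 1}

```text
time_s: 8.43
ee_pos: [0.4637, -0.0317, 0.1409]
tool_rot: [[-1.0, -0.0, -0.002], [-0.0, 1.0, 0.0], [0.002, 0.0, -1.0]]
ft_force: [0.7, -0.2, -2.0]
finger_gap: 0.0165
```

```bash
python3 - <<'E'
from h import *
snap("side"); crop("side",255,150,335,220,"g",9)
E
```

```text
(no output)
```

View pics/g.png

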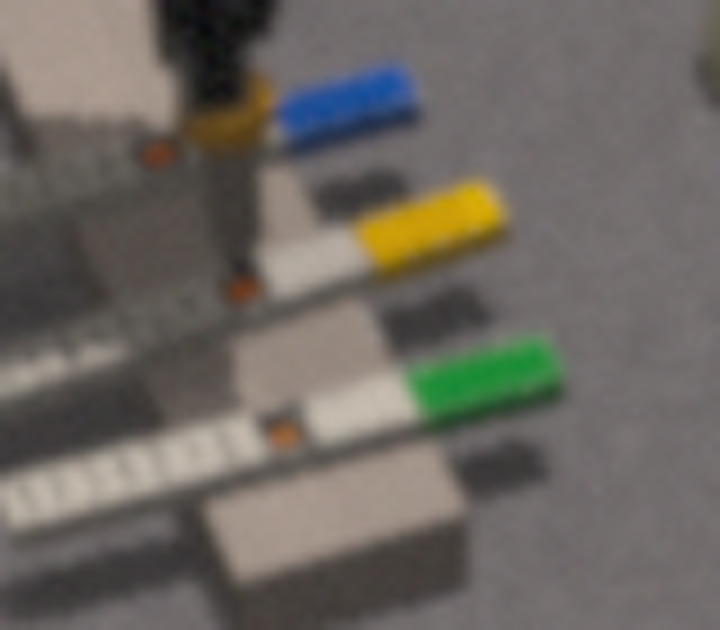

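Green's well now shows a wide dark surround, so that plug is sunk. The punch is over yellow's plug (crop (242,288)). Pressing.

Call:
send_rows:
  motion:
    - {"dr": [0, 0, 0], "slide": [0, 0, -0.004], "jaw": 1}
    - {"dr": [0, 0, 0], "slide": [0, 0, -0.007], "jaw": 1}
    - {"dr": [0, 0, 0], "slide": [0, 0, -0.01], "jaw": 1}
    - {"dr": [0, 0, 0], "slide": [0, 0, -0.012], "jaw": 1}
    - {"dr": [0, 0, 0], "slide": [0, 0, -0.012], "jaw": 1}

```text
time_s: 8.9
ee_pos: [0.4649, -0.0321, 0.1306]
tool_rot: [[-1.0, 0.0, 0.002], [0.0, 1.0, -0.0], [-0.002, -0.0, -1.0]]
ft_force: [-1.0, -0.7, 6.1]
finger_gap: 0.0167
```

Call:
send_rows:
  motion:
    - {"dr": [0, 0, 0], "slide": [0, 0, -0.002], "jaw": 1}
    - {"dr": [0, 0, 0], "slide": [0, 0, -0.004], "jaw": 1}
    - {"dr": [0, 0, 0], "slide": [0, 0, -0.006], "jaw": 1}
    - {"dr": [0, 0, 0], "slide": [0, 0, -0.0075], "jaw": 1}
    - {"dr": [0, 0, 0], "slide": [0, 0, -0.0075], "jaw": 1}

```text
time_s: 9.32
ee_pos: [0.4651, -0.0321, 0.1238]
tool_rot: [[-1.0, 0.0, 0.003], [0.0, 1.0, -0.0], [-0.003, -0.0, -1.0]]
ft_force: [-1.7, -1.0, 8.9]
finger_gap: 0.0165
```

Call:
send_rows:
  motion:
    - {"dr": [0, 0, 0], "slide": [0, 0, -0.001], "jaw": 1}
    - {"dr": [0, 0, 0], "slide": [0, 0, -0.002], "jaw": 1}
    - {"dr": [0, 0, 0], "slide": [0, 0, -0.003], "jaw": 1}
    - {"dr": [0, 0, 0], "slide": [0, 0, -0.003], "jaw": 1}
    - {"dr": [0, 0, 0], "slide": [0, 0, -0.003], "jaw": 1}

```text
time_s: 9.73
ee_pos: [0.4656, -0.0321, 0.1221]
tool_rot: [[-1.0, 0.0, 0.005], [0.0, 1.0, -0.0], [-0.005, -0.0, -1.0]]
ft_force: [-3.0, -0.7, 18.3]
finger_gap: 0.0166
```

Yellow reached the same stop height (0.1221) at 18 N. Next is blue.

Call:
send_rows:
  motion:
    - {"dr": [0, 0, 0], "slide": [0, 0, 0.025], "jaw": 1}
    - {"dr": [0, 0, 0], "slide": [0, 0, 0.05], "jaw": 1}
    - {"dr": [0, 0, 0], "slide": [-0.004, 0.035, 0.05], "jaw": 1}
    - {"dr": [0, 0, 0], "slide": [-0.008, 0.071, 0.05], "jaw": 1}
    - {"dr": [0, 0, 0], "slide": [-0.008, 0.071, 0.035], "jaw": 1}
    - {"dr": [0, 0, 0], "slide": [-0.008, 0.071, 0.0225], "jaw": 1}
    - {"dr": [0, 0, 0], "slide": [-0.008, 0.071, 0.0225], "jaw": 1}
    - {"dr": [0, 0, 0], "slide": [-0.008, 0.071, 0.0225], "jaw": 1}

```text
time_s: 10.4
ee_pos: [0.4558, 0.0385, 0.1408]
tool_rot: [[-1.0, 0.001, -0.002], [0.001, 1.0, -0.0], [0.002, -0.0, -1.0]]
ft_force: [0.6, -0.3, -1.5]
finger_gap: 0.0168
```

```bash
python3 - <<'E'
from h import *
snap("side"); crop("side",245,130,325,210,"g2",7)
E
```

```text
(no output)
```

View pics/g2.png

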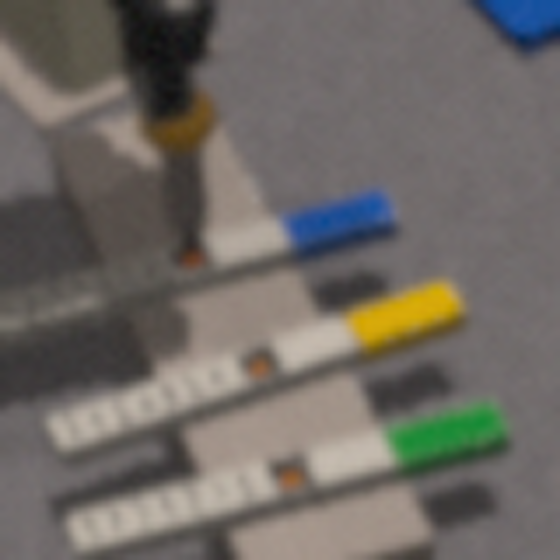

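The punch is on blue's plug (crop (190,255)), and yellow and green both look sunk. Pressing blue.

Call:
send_rows:
  motion:
    - {"dr": [0, 0, 0], "slide": [0, 0, -0.004], "jaw": 1}
    - {"dr": [0, 0, 0], "slide": [0, 0, -0.007], "jaw": 1}
    - {"dr": [0, 0, 0], "slide": [0, 0, -0.01], "jaw": 1}
    - {"dr": [0, 0, 0], "slide": [0, 0, -0.012], "jaw": 1}
    - {"dr": [0, 0, 0], "slide": [0, 0, -0.012], "jaw": 1}

```text
time_s: 10.87
ee_pos: [0.457, 0.0388, 0.1306]
tool_rot: [[-1.0, 0.0, 0.002], [0.0, 1.0, -0.0], [-0.002, -0.0, -1.0]]
ft_force: [-1.2, -1.5, 7.6]
finger_gap: 0.0167
```

Call:
send_rows:
  motion:
    - {"dr": [0, 0, 0], "slide": [0, 0, -0.002], "jaw": 1}
    - {"dr": [0, 0, 0], "slide": [0, 0, -0.004], "jaw": 1}
    - {"dr": [0, 0, 0], "slide": [0, 0, -0.006], "jaw": 1}
    - {"dr": [0, 0, 0], "slide": [0, 0, -0.0075], "jaw": 1}
    - {"dr": [0, 0, 0], "slide": [0, 0, -0.0075], "jaw": 1}

```text
time_s: 11.28
ee_pos: [0.4572, 0.0388, 0.1237]
tool_rot: [[-1.0, 0.0, 0.003], [0.0, 1.0, -0.0], [-0.003, -0.0, -1.0]]
ft_force: [-1.7, -1.4, 9.3]
finger_gap: 0.0166
```

Call:
send_rows:
  motion:
    - {"dr": [0, 0, 0], "slide": [0, 0, -0.001], "jaw": 1}
    - {"dr": [0, 0, 0], "slide": [0, 0, -0.002], "jaw": 1}
    - {"dr": [0, 0, 0], "slide": [0, 0, -0.003], "jaw": 1}
    - {"dr": [0, 0, 0], "slide": [0, 0, -0.003], "jaw": 1}
    - {"dr": [0, 0, 0], "slide": [0, 0, -0.003], "jaw": 1}

```text
time_s: 11.7
ee_pos: [0.4576, 0.0388, 0.1221]
tool_rot: [[-1.0, 0.0, 0.005], [0.0, 1.0, -0.0], [-0.005, -0.0, -1.0]]
ft_force: [-3.9, -1.7, 18.6]
finger_gap: 0.0167
```

All three plugs hit the stop. Taking the punch back to the stand.

Call:
send_rows:
  motion:
    - {"dr": [0, 0, 0], "slide": [0, 0, 0.035], "jaw": 1}
    - {"dr": [0, 0, 0], "slide": [0, 0, 0.07], "jaw": 1}
    - {"dr": [0, 0, 0], "slide": [0, -0.02, 0.1], "jaw": 1}
    - {"dr": [0, 0, 0], "slide": [0, -0.05, 0.115], "jaw": 1}
    - {"dr": [0, 0, 0], "slide": [-0.002, -0.085, 0.115], "jaw": 1}
    - {"dr": [0, 0, 0], "slide": [-0.004, -0.12, 0.115], "jaw": 1}
    - {"dr": [0, 0, 0], "slide": [-0.006, -0.155, 0.115], "jaw": 1}
    - {"dr": [0, 0, 0], "slide": [-0.0085, -0.19, 0.115], "jaw": 1}

```text
time_s: 12.37
ee_pos: [0.4476, -0.1525, 0.2342]
tool_rot: [[-1.0, -0.0, 0.0], [-0.0, 1.0, 0.0], [-0.0, 0.0, -1.0]]
ft_force: [0.5, 0.4, -2.0]
finger_gap: 0.0165
```

Call:
send_rows:
  motion:
    - {"dr": [0, 0, 0], "slide": [0, -0.035, 0], "jaw": 1}
    - {"dr": [0, 0, 0], "slide": [0, -0.07, 0], "jaw": 1}
    - {"dr": [0, 0, 0], "slide": [0, -0.105, 0], "jaw": 1}
    - {"dr": [0, 0, 0], "slide": [0, -0.14, 0], "jaw": 1}
    - {"dr": [0, 0, 0], "slide": [0, -0.1605, 0], "jaw": 1}
    - {"dr": [0, 0, 0], "slide": [0, -0.1605, 0], "jaw": 1}
    - {"dr": [0, 0, 0], "slide": [0, -0.1605, 0], "jaw": 1}
    - {"dr": [0, 0, 0], "slide": [0, -0.1605, 0], "jaw": 1}

```text
time_s: 13.03
ee_pos: [0.4478, -0.311, 0.234]
tool_rot: [[-1.0, 0.0, -0.0], [0.0, 1.0, 0.001], [0.0, 0.001, -1.0]]
ft_force: [0.3, 1.0, -1.4]
finger_gap: 0.0161
```

Call:
send_rows:
  motion:
    - {"dr": [0, 0, 0], "slide": [0, 0, 0], "jaw": 1}
    - {"dr": [0, 0, 0], "slide": [0, 0, 0], "jaw": 1}

```text
time_s: 13.2
ee_pos: [0.4481, -0.3104, 0.2345]
tool_rot: [[-1.0, -0.001, 0.0], [-0.001, 1.0, -0.0], [-0.0, -0.0, -1.0]]
ft_force: [0.5, 0.8, -1.8]
finger_gap: 0.0166
```

```bash
python3 st.py; python3 - <<'E'
from h import *
snap("side"); crop("side",270,170,350,290,"i",5)
t=np.array(bot.sense()["ee_pos"]); print(proj("side",t+[.004,0,-.0863]))
E
```

```text
time_s 13.2
q [-0.6059, 0.0761, 0.1707, 1.665, 0.0001, -0.6073]
ee_pos [0.4481, -0.3104, 0.2345]
tool_rot [[-1.0, -0.0014, 0.0004], [-0.0014, 1.0, -0.0001], [-0.0004, -0.0001, -1.0]]
ft_force [0.5318, 0.7901, -1.8394]
finger_gap 0.0166
[307.00357143 234.0210899 ]
```

View pics/i.png

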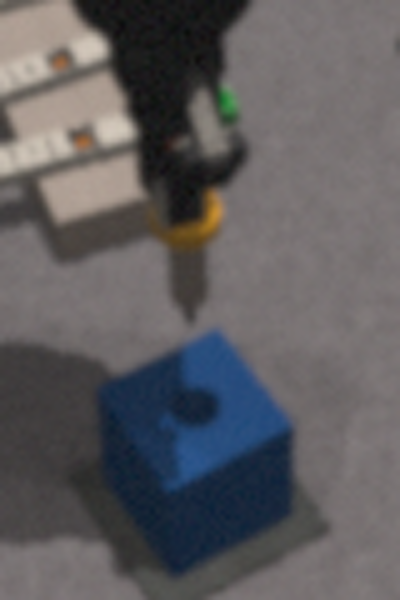

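The punch hangs straight, tip at crop (190,322), with the stand's hole visible at (193,406). I'll compare the two numerically.

```bash
python3 - <<'E'
from h import *
im=snap("side").astype(int)
t=np.array(bot.sense()["ee_pos"])
# hole: darkest blob
g=im.mean(2); w=g[244:258,300:317]
m=np.clip(45-w,0,None); vv,uu=np.mgrid[244:258,300:317]
print(w.astype(int)); 
c=((m*uu).sum()/m.sum(),(m*vv).sum()/m.sum()); print(c,plane("side",c,.089))
print("body/tip rows"); print(g[214:238,298:318].astype(int))
for dz in(-.0163,-.04,-.06,-.0663,-.0863): print(dz,proj("side",t+[.004,0,dz]))
E
```

```text
[[48 49 45 42 50 52 64 76 82 80 78 80 79 83 78 80 80]
 [49 46 45 49 51 55 61 74 80 80 81 80 79 78 80 79 78]
 [49 50 46 46 47 45 56 69 76 76 78 77 80 79 80 79 79]
 [48 50 48 46 45 48 47 56 60 66 66 69 75 77 79 82 82]
 [48 44 45 37 43 42 39 43 48 49 48 53 63 72 79 79 79]
 [45 51 47 46 41 36 39 38 38 36 35 39 48 66 75 77 79]
 [50 47 47 47 39 31 38 38 36 39 37 39 41 55 71 78 78]
 [47 47 45 47 39 34 38 36 39 34 38 36 38 51 71 79 79]
 [48 50 54 52 49 38 37 39 36 35 39 38 41 59 73 77 77]
 [45 51 57 66 55 49 44 38 39 38 36 43 53 66 75 81 79]
 [47 53 66 67 64 59 48 45 44 44 47 53 66 75 77 81 78]
 [51 48 60 62 63 67 65 62 60 61 64 68 74 80 80 78 77]
 [50 50 49 51 55 66 73 76 76 77 76 76 81 82 79 76 81]
 [54 52 52 52 57 64 74 80 80 79 83 81 80 79 81 80 80]]
(np.float64(307.66105499438834), np.float64(250.53310886644218)) [ 0.45096898 -0.31424055  0.089     ]
body/tip rows
[[ 68  66  66  67  69  51  42  37  42  46  51  60  76  99 113 110 111 115
  115 114]
 [ 68  68  65  64  66  57  52  53  64  63  70  77  90 102 100  98 109 117
  116 117]
 [ 70  71  69  66  63  64  66  66  71  73  75  77  88  8
[... 1288 characters left out ...]
 121
  121 117]
 [116 116 117 120 122 120 119 113  92  65  62  90 109 115 114 116 118 121
  120 120]
 [113 117 116 117 120 121 120 118 101  73  68  99 112 117 116 116 118 119
  118 116]
 [115 117 117 119 121 123 121 118 111  91  85 104 114 116 117 114 116 117
  117 117]
 [115 115 118 118 121 122 121 118 114 105 103 110 114 113 109 106 112 115
  115 117]
 [115 117 116 118 116 119 119 117 113 111 112 109 107 101  95  94 103 114
  114 114]
 [111 111 112 113 113 113 116 111 112 108 105 101  97  90  83  85  95 109
  113 115]]
-0.0163 [306.24397954 214.39729462]
-0.04 [306.51596621 221.28410623]
-0.06 [306.73817372 226.91048968]
-0.0663 [306.8068323 228.6489525]
-0.0863 [307.02069292 234.06398929]
```

```bash
python3 - <<'E'
from h import *
im=snap("side")
for u in (308.2,308.5): print(plane("side",(u,251.0),.091), plane("side",(u,251.0),.085))
print("tip",plane("side",(307.45,234.2),.1482))
# stand top-face centre from blue contour corners and foot
print([plane("side",(270+(x+.5)/5-.5,170+(y+.5)/5-.5),.091).round(4).tolist() for x,y in((99,388),(218,330),(297,430),(170,490))])
E
```

```text
[ 0.45129235 -0.31735673  0.091     ] [ 0.45259726 -0.31324479  0.085     ]
[ 0.45196527 -0.3176089   0.091     ] [ 0.45327486 -0.31349872  0.085     ]
tip [ 0.45295224 -0.31128244  0.1482    ]
[[0.4125, -0.2909, 0.091], [0.4782, -0.278, 0.091], [0.4931, -0.3472, 0.091], [0.4257, -0.358, 0.091]]
```

With the stand's top at z = 0.085, the hole is at (0.453, -0.3134) and the tip at (0.453, -0.3113). I'll shift y by -2 mm and insert.

Call:
send_rows:
  motion:
    - {"dr": [0, 0, 0], "slide": [0, -0.002, 0], "jaw": 1}
    - {"dr": [0, 0, 0], "slide": [0, -0.002, -0.02], "jaw": 1}
    - {"dr": [0, 0, 0], "slide": [0, -0.002, -0.04], "jaw": 1}
    - {"dr": [0, 0, 0], "slide": [0, -0.002, -0.06], "jaw": 1}
    - {"dr": [0, 0, 0], "slide": [0, -0.002, -0.073], "jaw": 1}
    - {"dr": [0, 0, 0], "slide": [0, -0.002, -0.08], "jaw": 1}
    - {"dr": [0, 0, 0], "slide": [0, -0.002, -0.08], "jaw": 1}

```text
time_s: 13.93
ee_pos: [0.4474, -0.3129, 0.1528]
tool_rot: [[-1.0, -0.0, -0.002], [-0.0, 1.0, 0.001], [0.002, 0.001, -1.0]]
ft_force: [-0.1, -0.1, -1.3]
finger_gap: 0.0166
```

Call:
send_rows:
  motion:
    - {"dr": [0, 0, 0], "slide": [0, 0, -0.01], "jaw": 1}
    - {"dr": [0, 0, 0], "slide": [0, 0, -0.02], "jaw": 1}
    - {"dr": [0, 0, 0], "slide": [0, 0, -0.03], "jaw": 1}
    - {"dr": [0, 0, 0], "slide": [0, 0, -0.04], "jaw": 1}
    - {"dr": [0, 0, 0], "slide": [0, 0, -0.047], "jaw": 1}
    - {"dr": [0, 0, 0], "slide": [0, 0, -0.0505], "jaw": 1}
    - {"dr": [0, 0, 0], "slide": [0, 0, -0.0505], "jaw": 1}
    - {"dr": [0, 0, 0], "slide": [0, 0, -0.0505], "jaw": 1}

```text
time_s: 14.6
ee_pos: [0.4479, -0.3133, 0.1038]
tool_rot: [[-1.0, -0.0, -0.0], [-0.0, 1.0, 0.0], [0.0, 0.0, -1.0]]
ft_force: [0.1, 0.7, -2.4]
finger_gap: 0.017
```

Call:
send_rows:
  motion:
    - {"dr": [0, 0, 0], "slide": [0, 0, -0.002], "jaw": 1}
    - {"dr": [0, 0, 0], "slide": [0, 0, -0.002], "jaw": 1}
    - {"dr": [0, 0, 0], "slide": [0, 0, -0.002], "jaw": 0.8}
    - {"dr": [0, 0, 0], "slide": [0, 0, -0.002], "jaw": 0.5}
    - {"dr": [0, 0, 0], "slide": [0, 0, -0.002], "jaw": 0.3}
    - {"dr": [0, 0, 0], "slide": [0, 0, -0.002], "jaw": 0.3}
    - {"dr": [0, 0, 0], "slide": [0, 0, -0.002], "jaw": 0.3}
    - {"dr": [0, 0, 0], "slide": [0, 0, -0.002], "jaw": 0.3}

```text
time_s: 15.27
ee_pos: [0.448, -0.3134, 0.102]
tool_rot: [[-1.0, -0.0, 0.0], [-0.0, 1.0, -0.0], [-0.0, -0.0, -1.0]]
ft_force: [-0.6, -0.1, -0.2]
finger_gap: 0.0598
```

Call:
send_rows:
  motion:
    - {"dr": [0, 0, 0], "slide": [0, 0, 0.02], "jaw": 0.3}
    - {"dr": [0, 0, 0], "slide": [0, 0, 0.05], "jaw": 0.3}
    - {"dr": [0, 0, 0], "slide": [0, 0, 0.085], "jaw": 0.3}
    - {"dr": [0, 0, 0], "slide": [0, 0, 0.12], "jaw": 0.3}
    - {"dr": [0, 0, 0], "slide": [0, 0.03, 0.14], "jaw": 0.3}
    - {"dr": [0, 0, 0], "slide": [0, 0.07, 0.14], "jaw": 0.3}
    - {"dr": [0, 0, 0], "slide": [0, 0.11, 0.14], "jaw": 0.3}
    - {"dr": [0, 0, 0], "slide": [0, 0.15, 0.14], "jaw": 0.3}

```text
time_s: 15.93
ee_pos: [0.4477, -0.1622, 0.2423]
tool_rot: [[-1.0, 0.001, 0.001], [0.001, 1.0, -0.0], [-0.001, -0.0, -1.0]]
ft_force: [0.7, 0.9, -0.1]
finger_gap: 0.0599
```

```bash
python3 - <<'E'
from h import *
snap("top");im=snap("side"); crop("side",210,70,345,290,"k",2.7 and 3)
for n,b in(("top",(340,190,390,240)),("side",(280,220,340,290))):
    for c,s in blobs(n,(0,150,120),(8,255,255),b,2): print("red",n,c.round(2),s)
crop("top",140,170,390,260,"k2",3)
E
```

```text
red top [368.11 213.33] [367 212   3   4   9]
red side [307.34 235.11] [304 232   8   7  44]
```

View pics/k.png

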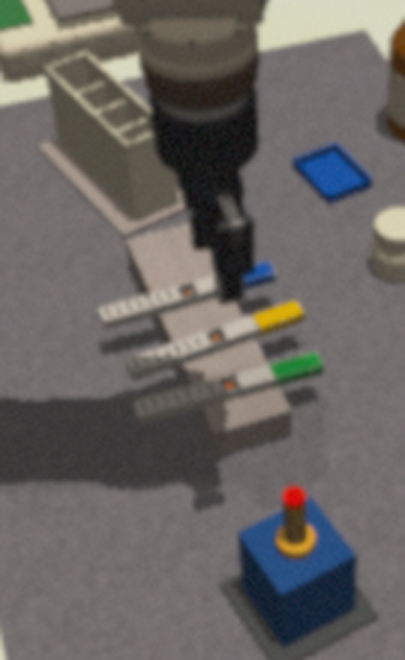

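The punch's red top is on the same pixels as at the start, so it is home, and the rack has not moved. Now grasping the blue rule by its coloured grip at about (0.531, 0.040).

Call:
send_rows:
  motion:
    - {"dr": [0, 0, 0.01], "slide": [0.014, 0.033, 0], "jaw": 0.3}
    - {"dr": [0, 0, 0.02], "slide": [0.028, 0.067, 0], "jaw": 0.3}
    - {"dr": [0, 0, 0.03], "slide": [0.042, 0.1, 0], "jaw": 0.3}
    - {"dr": [0, 0, 0.048], "slide": [0.056, 0.134, -0.02], "jaw": 0.3}
    - {"dr": [0, 0, 0.048], "slide": [0.07, 0.168, -0.04], "jaw": 0.3}
    - {"dr": [0, 0, 0.048], "slide": [0.084, 0.202, -0.06], "jaw": 0.3}
    - {"dr": [0, 0, 0.048], "slide": [0.084, 0.202, -0.095], "jaw": 0.3}
    - {"dr": [0, 0, 0.048], "slide": [0.084, 0.202, -0.13], "jaw": 0.3}

```text
time_s: 16.7
ee_pos: [0.533, 0.0403, 0.1108]
tool_rot: [[-0.999, -0.051, 0.002], [-0.051, 0.999, 0.0], [-0.002, -0.0, -1.0]]
ft_force: [0.0, -0.8, -0.6]
finger_gap: 0.0599
```

Call:
send_rows:
  motion:
    - {"dr": [0, 0, 0], "slide": [0, 0, -0.03], "jaw": 0.3}
    - {"dr": [0, 0, 0], "slide": [0, 0, -0.06], "jaw": 0.3}
    - {"dr": [0, 0, 0], "slide": [0, 0, -0.084], "jaw": 0.3}
    - {"dr": [0, 0, 0], "slide": [0, 0, -0.084], "jaw": 0.3}
    - {"dr": [0, 0, 0], "slide": [0, 0, -0.084], "jaw": 0.5}
    - {"dr": [0, 0, 0], "slide": [0, 0, -0.084], "jaw": 0.65}
    - {"dr": [0, 0, 0], "slide": [0, 0, -0.084], "jaw": 0.7}
    - {"dr": [0, 0, 0], "slide": [0, 0, -0.084], "jaw": 0.75}

```text
time_s: 17.37
ee_pos: [0.5331, 0.0387, 0.0297]
tool_rot: [[-0.999, -0.048, 0.003], [-0.048, 0.999, 0.0], [-0.003, 0.0, -1.0]]
ft_force: [0.1, 0.9, 0.3]
finger_gap: 0.0212
```

Call:
send_rows:
  motion:
    - {"dr": [0, 0, 0], "slide": [0, 0, 0], "jaw": 1}
    - {"dr": [0, 0, 0], "slide": [0, 0, 0], "jaw": 1}
    - {"dr": [0, 0, 0], "slide": [0, 0, 0], "jaw": 1}
    - {"dr": [0, 0, 0], "slide": [0, 0, 0], "jaw": 1}

```text
time_s: 17.7
ee_pos: [0.533, 0.0386, 0.0296]
tool_rot: [[-0.999, -0.048, 0.003], [-0.048, 0.999, -0.0], [-0.003, -0.0, -1.0]]
ft_force: [0.4, -1.2, 7.5]
finger_gap: 0.0188
```

Call:
send_rows:
  motion:
    - {"dr": [0, 0, 0], "slide": [0, 0, 0.02], "jaw": 1}
    - {"dr": [0, 0, 0], "slide": [0, 0, 0.055], "jaw": 1}
    - {"dr": [0, 0, 0], "slide": [-0.01, 0, 0.09], "jaw": 1}
    - {"dr": [0, 0, 0], "slide": [-0.02, 0, 0.125], "jaw": 1}
    - {"dr": [0, 0, 0], "slide": [-0.03, 0, 0.16], "jaw": 1}
    - {"dr": [0, 0, 0], "slide": [-0.04, 0, 0.195], "jaw": 1}
    - {"dr": [0, 0, 0], "slide": [-0.05, 0, 0.23], "jaw": 1}
    - {"dr": [0, 0, 0], "slide": [-0.05, 0, 0.265], "jaw": 1}

```text
time_s: 18.37
ee_pos: [0.4802, 0.0386, 0.2958]
tool_rot: [[-0.999, -0.048, 0.002], [-0.048, 0.999, 0.0], [-0.002, 0.0, -1.0]]
ft_force: [-0.1, -0.2, -1.4]
finger_gap: 0.0187
```

Call:
send_rows:
  motion:
    - {"dr": [0, -0.12, 0], "slide": [0, 0.02, 0.005], "jaw": 1}
    - {"dr": [0, -0.24, 0], "slide": [0, 0.05, 0.005], "jaw": 1}
    - {"dr": [0, -0.36, 0], "slide": [0, 0.08, 0.005], "jaw": 1}
    - {"dr": [0, -0.48, 0], "slide": [0, 0.11, 0.005], "jaw": 1}
    - {"dr": [0, -0.6, 0], "slide": [0, 0.14, 0.005], "jaw": 1}
    - {"dr": [0, -0.72, 0], "slide": [0, 0.17, 0.005], "jaw": 1}
    - {"dr": [0, -0.84, 0], "slide": [0, 0.17, 0.005], "jaw": 1}
    - {"dr": [0, -0.96, 0], "slide": [0, 0.17, 0.005], "jaw": 1}

```text
time_s: 19.03
ee_pos: [0.4811, 0.2102, 0.299]
tool_rot: [[-0.568, -0.03, 0.823], [-0.048, 0.999, 0.003], [-0.822, -0.038, -0.568]]
ft_force: [0.2, -0.1, 0.2]
finger_gap: 0.0189
```

Call:
send_rows:
  motion:
    - {"dr": [0, -0.12, 0], "slide": [0, 0, 0], "jaw": 1}
    - {"dr": [0, -0.24, 0], "slide": [0, 0, 0], "jaw": 1}
    - {"dr": [0, -0.36, 0], "slide": [0, 0, 0], "jaw": 1}
    - {"dr": [0, -0.48, 0], "slide": [0, 0, 0], "jaw": 1}
    - {"dr": [0, -0.55, 0], "slide": [0, 0, 0], "jaw": 1}
    - {"dr": [0, -0.55, 0], "slide": [0, 0, 0], "jaw": 1}

```text
time_s: 19.53
ee_pos: [0.5115, 0.241, 0.2904]
tool_rot: [[-0.061, 0.018, 0.998], [-0.049, 0.999, -0.021], [-0.997, -0.05, -0.06]]
ft_force: [0.4, -0.2, -0.4]
finger_gap: 0.0191
```

```bash
python3 st.py
```

```text
time_s 19.5333
q [0.8273, -0.847, -1.145, -0.208, -0.846, 0.017]
ee_pos [0.5115, 0.241, 0.2904]
tool_rot [[-0.0606, 0.0177, 0.998], [-0.0492, 0.9986, -0.0207], [-0.997, -0.0503, -0.0596]]
ft_force [0.4209, -0.2133, -0.3762]
finger_gap 0.0191
```

The rule is held and nearly vertical, but joints 2 and 3 are at their limits there. I'll fit the arm's geometry from the logged poses to see where a horizontal tool can reach, and recheck the rack.

```bash
cat > kin.py <<'E'
import numpy as np
from scipy.optimize import least_squares
D=[(.087,.1755,1.66,.5501,.231),(.0769,.1628,1.6571,.5459,.230),(.0611,-.1023,1.4048,.5446,.1013),(-.1198,-.1382,1.561,.4655,.1744),(-.1197,-.1246,1.5642,.4696,.1814),(-.1245,-.2083,1.4862,.4682,.1401),(.0761,.1707,1.665,.5451,.2345)]
# wrist(r,z) = a0+L1 s2 + L2 cos p , h + L1 c2 - L2 sin p ; p=q2-q3 ; tool L3 beyond along pitch p+q4
def w(x,q2,q3): p=q2-q3; return x[0]+x[1]*np.sin(q2)+x[2]*np.cos(p), x[3]+x[1]*np.cos(q2)-x[2]*np.sin(p)
def tcp(x,q):
    q1,q2,q3,q4,q5=q[:5]; r,z=w(x,q2,q3); t=q2-q3+q4; c=x[4]; d=x[5]
    R,T,Z=(c*np.cos(t)+d*np.cos(q5)*np.cos(t)+r, -d*np.sin(q5), z-c*np.sin(t)-d*np.cos(q5)*np.sin(t))
    return np.array([R*np.cos(q1)-T*np.sin(q1),R*np.sin(q1)+T*np.cos(q1),Z])
def res(x):
    e=[]
    for q2,q3,q4,r,z in D: e+=list(tcp(x,[0,q2,q3,q4,0])-[r,0,z])
    best=min((tcp(x,[.8273,-.847,-1.145,-.208,s*-.846])-[.5115,.241,.2904] for s in(1,-1)),key=np.linalg.norm)
    return e+list(best)+[.02*(x[4]-.1)]
f=least_squares(res,[0,.3,.3,.3,.1,.15]); 
if __name__=="__main__": print(f.x.round(4),np.abs(f.fun[:-1]).max())
E
python3 kin.py; python3 - <<'E'
from h import *
snap("top");snap("side"); crop("side",200,60,300,160,"l",8)
E
```

```text
[-0.005   0.4004  0.5239  0.2099  0.1395  0.2843] 0.007148160762493583
```

View pics/l.png

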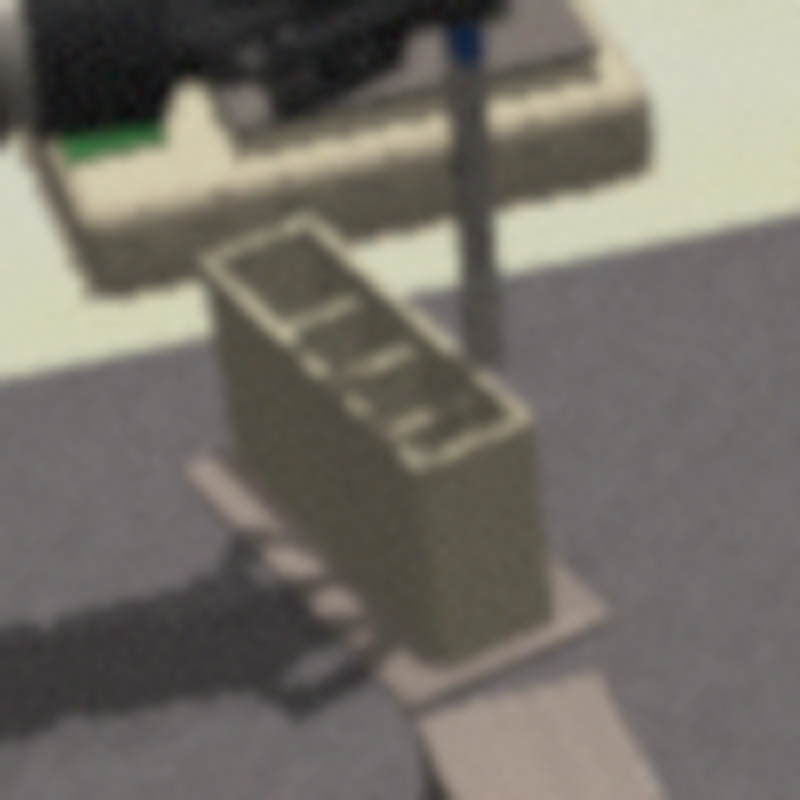

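The rack stands where it was: rim corners at crop (205,258), (305,212), (530,415), (425,468). The rule hangs vertically with its grip inside the gripper. Next, computing which tool pitches and yaws can reach the slots.

```bash
cat > feas.py <<'E'
from kin import *
X=f.x
lo=np.array([-3.1,-.82,-1.12,-2.17,-1.4]);hi=np.array([3.1,1.78,1.21,2.25,1.48])
def dirn(q):
    q1,q2,q3,q4,q5=q;t=q2-q3+q4;a,b,c=np.cos(q5)*np.cos(t),-np.sin(q5),-np.cos(q5)*np.sin(t)
    return np.array([a*np.cos(q1)-b*np.sin(q1),a*np.sin(q1)+b*np.cos(q1),c])
def ik(P,yaw,t):
    d=np.array([np.cos(yaw)*np.cos(t),np.sin(yaw)*np.cos(t),-np.sin(t)]);best=None
    for q5 in(-.8,0,.8):
        s=least_squares(lambda q:np.r_[tcp(X,q)-P,.3*(dirn(q)-d)],np.clip([np.arctan2(P[1],P[0]),-.5,-.5,t,q5],lo,hi),bounds=(lo,hi),max_nfev=60)
        if best is None or s.cost<best.cost: best=s
    return best
if __name__=="__main__":
    C0=np.array([.452,.304]);e=np.array([-.272,.962])
    for sl in(.066,.022,-.022,-.066):
        for yaw in(-.6,-.3,0,.275,.6,1.0,1.4):
            row=[]
            for tdeg in(0,15,30,45,60):
                t=np.radians(tdeg); ok=[]
                for zg in(.27,.19):
                    G=np.r_[C0+sl*e,zg]; d=np.array([np.cos(yaw)*np.cos(t),np.sin(yaw)*np.cos(t),-np.sin(t)])
                    ok.append("Y" if ik(G+.019*d,yaw,t).cost<2e-6 else ".")
                row.append(f"{tdeg}:"+"".join(ok))
            print(sl,yaw,*row)
    for g in(0,15,30,45): print("grasp",g,ik(np.array([.53,0,.03]),np.pi,np.radians(90-g)).cost<2e-6, ik(np.array([.53,-.1,.03]),np.pi,np.radians(90-g)).cost<2e-6)
E
time python3 feas.py
```

```text
0.066 -0.6 0:.. 15:YY 30:YY 45:YY 60:YY
0.066 -0.3 0:YY 15:YY 30:YY 45:YY 60:YY
0.066 0 0:YY 15:YY 30:YY 45:YY 60:YY
0.066 0.275 0:.. 15:YY 30:YY 45:YY 60:YY
0.066 0.6 0:.. 15:.. 30:.Y 45:YY 60:YY
0.066 1.0 0:.. 15:.. 30:YY 45:YY 60:YY
0.066 1.4 0:YY 15:YY 30:YY 45:YY 60:YY
0.022 -0.6 0:.. 15:YY 30:YY 45:YY 60:YY
0.022 -0.3 0:YY 15:YY 30:YY 45:YY 60:YY
0.022 0 0:YY 15:YY 30:YY 45:YY 60:YY
0.022 0.275 0:.. 15:.. 30:YY 45:YY 60:YY
0.022 0.6 0:.. 15:.. 30:.. 45:YY 60:YY
0.022 1.0 0:.. 15:.. 30:YY 45:YY 60:YY
0.022 1.4 0:YY 15:YY 30:YY 45:YY 60:YY
-0.022 -0.6 0:.. 15:YY 30:YY 45:YY 60:YY
-0.022 -0.3 0:YY 15:YY 30:YY 45:YY 60:YY
-0.022 0 0:.. 15:YY 30:YY 45:YY 60:YY
-0.022 0.275 0:.. 15:.. 30:.. 45:YY 60:YY
-0.022 0.6 0:.. 15:.. 30:.. 45:YY 60:YY
-0.022 1.0 0:.. 15:.. 30:YY 45:YY 60:YY
-0.022 1.4 0:YY 15:YY 30:YY 45:YY 60:YY
-0.066 -0.6 0:.. 15:YY 30:YY 45:YY 60:YY
-0.066 -0.3 0:YY 15:YY 30:YY 45:YY 60:YY
-0.066 0 0:.. 15:.. 30:YY 45:YY 60:YY
-0.066 0.275 0:.. 15:.. 30:.. 45:YY 60:YY
-0.066 0.6 0:.. 15:.. 30:.. 45:YY 60:YY
-0.066 1.0 0:.. 15:.. 30:YY 45:YY 60:YY
-0.066 1.4 0:.. 15:YY 30:YY 45:YY 60:YY
grasp 0 True True
grasp 15 True True
grasp 30 True True
grasp 45 True True
real	0m13.852s
user	0m13.901s
sys	0m0.168s
```

Call:
send_rows:
  motion:
    - {"dr": [0, 0, 0], "slide": [0, 0.03, 0.01], "jaw": 1}
    - {"dr": [0, 0, 0], "slide": [-0.01, 0.06, 0.01], "jaw": 1}
    - {"dr": [0, 0, 0], "slide": [-0.02, 0.09, 0.01], "jaw": 1}
    - {"dr": [0, 0, 0], "slide": [-0.03, 0.12, 0.01], "jaw": 1}
    - {"dr": [0, 0, 0], "slide": [-0.03, 0.12, 0.01], "jaw": 1}
    - {"dr": [0, 0, 0], "slide": [-0.03, 0.12, 0.01], "jaw": 1}
    - {"dr": [0, 0, 0], "slide": [-0.03, 0.12, 0.01], "jaw": 1}
    - {"dr": [0, 0, 0], "slide": [-0.03, 0.12, 0.01], "jaw": 1}

```text
time_s: 20.3
ee_pos: [0.4824, 0.36, 0.301]
tool_rot: [[-0.064, 0.019, 0.998], [-0.049, 0.999, -0.022], [-0.997, -0.05, -0.063]]
ft_force: [0.9, -1.2, -0.7]
finger_gap: 0.0188
```

```bash
python3 st.py; cat > foot.py <<'E'
from h import *
import sys
def foot(g=.155,s=None):
    s=bot.sense(); R=np.array(s["tool_rot"]); G=np.array(s["ee_pos"])-.017*R[:,2]; return G,-R[:,0]
G,x=foot(); print("grasp",G.round(4),"rulex",x.round(3),"foot est",(G-x*.16).round(4))
E
python3 foot.py; python3 - <<'E'
from h import *
snap("top");snap("side")
for n in("top","side"):
  for c,s in blobs(n,(100,130,40),(125,255,255),(140,60,300,260),4): print(n,c.round(1),s)
crop("top",140,160,260,260,"m1",6);crop("side",200,60,300,160,"m2",6)
cv2.imwrite("pics/m.png",cv2.resize(np.vstack([cv2.imread("pics/m1.png")[:, :600],cv2.imread("pics/m2.png")]),None,fx=.5,fy=.5))
E
```

```text
time_s 20.3
q [1.0752, -0.5324, -0.962, -0.2923, -1.0937, 0.0722]
ee_pos [0.4824, 0.36, 0.301]
tool_rot [[-0.0639, 0.0191, 0.9978], [-0.0485, 0.9986, -0.0223], [-0.9968, -0.0499, -0.0629]]
ft_force [0.8789, -1.2392, -0.7351]
finger_gap 0.0188
grasp [0.4654 0.3603 0.3021] rulex [0.064 0.049 0.997] foot est [0.4552 0.3526 0.1426]
top [218.4 158. ] [208 150  22  17 296]
top [142.  200.1] [140 199   5   4  14]
side [295.3 251.8] [290 243  10  17 129]
```

Call:
send_rows:
  motion:
    - {"dr": [0.02, -0.015, 0], "slide": [-0.0125, 0.004, 0], "jaw": 1}
    - {"dr": [0.049, -0.03, 0], "slide": [-0.0255, 0.0075, 0], "jaw": 1}
    - {"dr": [0.049, -0.03, 0], "slide": [-0.0255, 0.0075, 0], "jaw": 1}
    - {"dr": [0.049, -0.03, 0], "slide": [-0.0255, 0.0075, 0], "jaw": 1}
    - {"dr": [0.049, -0.03, 0], "slide": [-0.0255, 0.0075, 0], "jaw": 1}

```text
time_s: 20.82
ee_pos: [0.457, 0.368, 0.3013]
tool_rot: [[-0.034, 0.019, 0.999], [0.0, 1.0, -0.019], [-0.999, -0.0, -0.034]]
ft_force: [-0.4, -0.6, 0.1]
finger_gap: 0.0189
```

```bash
python3 st.py;python3 foot.py; python3 - <<'E'
from h import *
snap("side");snap("top");crop("side",200,60,300,160,"n1",5);crop("top",140,170,240,270,"n2",3)
a=cv2.imread("pics/n1.png");b=cv2.imread("pics/n2.png")
cv2.imwrite("pics/n.png",np.hstack([a,cv2.copyMakeBorder(b,0,200,0,0,0)]))
E
```

```text
time_s 20.8167
q [1.1387, -0.5315, -0.994, -0.379, -1.1568, 0.0763]
ee_pos [0.457, 0.368, 0.3013]
tool_rot [[-0.0336, 0.0194, 0.9992], [0.0004, 0.9998, -0.0194], [-0.9994, -0.0002, -0.0336]]
ft_force [-0.4052, -0.604, 0.1363]
finger_gap 0.0189
grasp [0.44   0.3683 0.3019] rulex [ 0.034 -0.     0.999] foot est [0.4346 0.3684 0.142 ]
```

View pics/n.png

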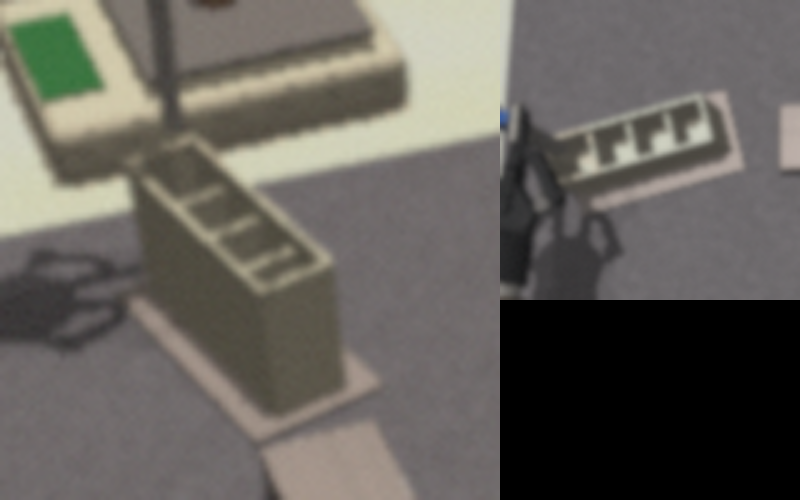

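The rule hangs straight over the end slot (foot at crop (175,130), slot mouth at (175,162)), and the rack has not moved. Lowering.

Call:
send_rows:
  motion:
    - {"dr": [0, 0, 0], "slide": [0, 0, -0.015], "jaw": 1}
    - {"dr": [0, 0, 0], "slide": [0, 0, -0.03], "jaw": 1}
    - {"dr": [0, 0, 0], "slide": [0, 0, -0.045], "jaw": 1}
    - {"dr": [0, 0, 0], "slide": [0, 0, -0.06], "jaw": 1}
    - {"dr": [0, 0, 0], "slide": [0, 0, -0.06], "jaw": 1}
    - {"dr": [0, 0, 0], "slide": [0, 0, -0.06], "jaw": 1}

```text
time_s: 21.42
ee_pos: [0.4569, 0.3682, 0.2404]
tool_rot: [[-0.034, 0.02, 0.999], [-0.001, 1.0, -0.02], [-0.999, -0.002, -0.034]]
ft_force: [-0.4, -0.0, -0.7]
finger_gap: 0.0187
```

Call:
send_rows:
  motion:
    - {"dr": [0, 0, 0], "slide": [0, 0, -0.015], "jaw": 1}
    - {"dr": [0, 0, 0], "slide": [0, 0, -0.03], "jaw": 1}
    - {"dr": [0, 0, 0], "slide": [0, 0, -0.045], "jaw": 1}
    - {"dr": [0, 0, 0], "slide": [0, 0, -0.055], "jaw": 1}
    - {"dr": [0, 0, 0], "slide": [0, 0, -0.055], "jaw": 1}
    - {"dr": [0, 0, 0], "slide": [0, 0, -0.055], "jaw": 1}

```text
time_s: 21.92
ee_pos: [0.4569, 0.3687, 0.1869]
tool_rot: [[-0.033, 0.019, 0.999], [0.001, 1.0, -0.019], [-0.999, 0.0, -0.033]]
ft_force: [-0.3, 0.8, -1.2]
finger_gap: 0.0188
```

Call:
send_rows:
  motion:
    - {"dr": [0, 0, 0], "slide": [0, 0, 0], "jaw": 0.7}
    - {"dr": [0, 0, 0], "slide": [0, 0, 0], "jaw": 0.6}
    - {"dr": [0, 0, 0], "slide": [0, 0, 0], "jaw": 0.55}
    - {"dr": [0, 0, 0], "slide": [0, 0, 0], "jaw": 0.55}
    - {"dr": [0, 0, 0], "slide": [0, 0, 0], "jaw": 0.55}

```text
time_s: 22.33
ee_pos: [0.4566, 0.3685, 0.1866]
tool_rot: [[-0.033, 0.019, 0.999], [0.001, 1.0, -0.019], [-0.999, 0.001, -0.033]]
ft_force: [0.6, -0.6, 0.4]
finger_gap: 0.0385
```

Call:
send_rows:
  motion:
    - {"dr": [0, 0, 0], "slide": [-0.015, 0, 0], "jaw": 0.55}
    - {"dr": [0, 0.06, 0], "slide": [-0.035, 0, 0.005], "jaw": 0.55}
    - {"dr": [0, 0.12, 0], "slide": [-0.055, 0, 0.015], "jaw": 0.55}
    - {"dr": [0, 0.24, 0], "slide": [-0.075, 0, 0.04], "jaw": 0.55}
    - {"dr": [0, 0.36, 0], "slide": [-0.075, -0.02, 0.07], "jaw": 0.55}
    - {"dr": [0, 0.48, 0], "slide": [-0.06, -0.04, 0.1], "jaw": 0.5}
    - {"dr": [0, 0.6, 0], "slide": [-0.04, -0.07, 0.12], "jaw": 0.4}
    - {"dr": [0, 0.72, 0], "slide": [-0.02, -0.1, 0.12], "jaw": 0.3}

```text
time_s: 23.0
ee_pos: [0.4206, 0.3489, 0.2458]
tool_rot: [[-0.349, 0.001, 0.937], [-0.006, 1.0, -0.003], [-0.937, -0.007, -0.349]]
ft_force: [1.7, 1.7, -0.3]
finger_gap: 0.0595
```

```bash
python3 st.py
```

```text
time_s 23.0
q [1.1573, -0.6079, -0.7954, 0.5633, -1.0344, 0.6688]
ee_pos [0.4206, 0.3489, 0.2458]
tool_rot [[-0.3487, 0.0009, 0.9373], [-0.006, 1.0, -0.0032], [-0.9372, -0.0067, -0.3486]]
ft_force [1.7265, 1.6767, -0.3303]
finger_gap 0.0595
```

Blue is released. Now swinging to yellow, tilting the tool back about 35° so the rule ends up upright with the tool well below horizontal.

Call:
send_rows:
  motion:
    - {"dr": [0, 0.115, 0], "slide": [0, -0.02, 0.01], "jaw": 0.3}
    - {"dr": [0, 0.23, 0], "slide": [0.005, -0.045, 0.02], "jaw": 0.3}
    - {"dr": [0, 0.345, 0], "slide": [0.01, -0.07, 0.02], "jaw": 0.3}
    - {"dr": [0, 0.46, 0], "slide": [0.015, -0.1, 0.02], "jaw": 0.3}
    - {"dr": [0, 0.575, 0], "slide": [0.02, -0.13, 0.02], "jaw": 0.3}
    - {"dr": [0, 0.69, 0], "slide": [0.03, -0.16, 0.02], "jaw": 0.3}
    - {"dr": [0, 0.805, 0], "slide": [0.04, -0.19, 0.02], "jaw": 0.3}
    - {"dr": [0, 0.92, 0], "slide": [0.05, -0.22, 0.02], "jaw": 0.3}

```text
time_s: 23.67
ee_pos: [0.472, 0.1275, 0.2685]
tool_rot: [[-0.956, -0.002, 0.293], [-0.002, 1.0, -0.001], [-0.293, -0.002, -0.956]]
ft_force: [0.4, 2.5, 0.5]
finger_gap: 0.0594
```

Call:
send_rows:
  motion:
    - {"dr": [0, 0.115, 0], "slide": [0.01, -0.02, 0], "jaw": 0.3}
    - {"dr": [0, 0.23, 0], "slide": [0.02, -0.04, 0], "jaw": 0.3}
    - {"dr": [0, 0.345, 0], "slide": [0.03, -0.06, -0.01], "jaw": 0.3}
    - {"dr": [0, 0.46, 0], "slide": [0.04, -0.08, -0.02], "jaw": 0.3}
    - {"dr": [0, 0.5, 0], "slide": [0.05, -0.1, -0.03], "jaw": 0.3}
    - {"dr": [0, 0.5, 0], "slide": [0.06, -0.12, -0.04], "jaw": 0.3}
    - {"dr": [0, 0.5, 0], "slide": [0.06, -0.12, -0.04], "jaw": 0.3}
    - {"dr": [0, 0.5, 0], "slide": [0.06, -0.12, -0.04], "jaw": 0.3}

```text
time_s: 24.33
ee_pos: [0.532, 0.0083, 0.2251]
tool_rot: [[-0.979, -0.003, -0.202], [-0.002, 1.0, -0.004], [0.202, -0.004, -0.979]]
ft_force: [-0.1, -0.1, -0.1]
finger_gap: 0.0594
```

```bash
python3 st.py; python3 - <<'E'
from h import *
im=snap("side").astype(int); z=cv2.imread("pics/side0.png")[:,:,::-1].astype(int)
d=np.abs(im-z).sum(2)[80:150,220:275]; print("rack diff",(d>60).sum(), (d>60).sum(1).tolist())
for c,s in blobs("side",(100,130,40),(125,255,255),(200,40,290,130),4): print(c.round(1),s)
from scipy.spatial.transform import Rotation as Rn
R=np.array(bot.sense()["tool_rot"])
R0=np.diag([-1.,1,-1]); 
for yaw in(.125,.007):
    T=Rn.from_euler("z",yaw).as_matrix()@Rn.from_euler("y",.61).as_matrix()@R0
    print(yaw,"dr",Rn.from_matrix(T@R.T).as_rotvec().round(3),"tool z",T[:,2].round(3))
E
```

```text
time_s 24.3333
q [0.0161, 0.2521, 0.3346, 1.8568, -0.001, 0.0136]
ee_pos [0.532, 0.0083, 0.2251]
tool_rot [[-0.9794, -0.0029, -0.202], [-0.0021, 1.0, -0.0043], [0.202, -0.0037, -0.9794]]
ft_force [-0.1088, -0.07, -0.1037]
finger_gap 0.0594
rack diff 38 [6, 6, 5, 5, 4, 2, 0, 2, 3, 4, 1, 0, 0, 0, 0, 0, 0, 0, 0, 0, 0, 0, 0, 0, 0, 0, 0, 0, 0, 0, 0, 0, 0, 0, 0, 0, 0, 0, 0, 0, 0, 0, 0, 0, 0, 0, 0, 0, 0, 0, 0, 0, 0, 0, 0, 0, 0, 0, 0, 0, 0, 0, 0, 0, 0, 0, 0, 0, 0, 0]
[232.8  75.2] [231  70   4  14  25]
0.125 dr [-0.023  0.408  0.119] tool z [-0.568 -0.071 -0.82 ]
0.007 dr [0.001 0.408 0.002] tool z [-0.573 -0.004 -0.82 ]
```

Blue stands in the rack (blob 14 px tall in the slot) and the rack is unmoved. Grasping yellow.

Call:
send_rows:
  motion:
    - {"dr": [-0.006, 0.1, 0.03], "slide": [0, -0.01, -0.02], "jaw": 0.3}
    - {"dr": [-0.012, 0.2, 0.06], "slide": [0, -0.02, -0.045], "jaw": 0.3}
    - {"dr": [-0.017, 0.3, 0.09], "slide": [0, -0.034, -0.07], "jaw": 0.3}
    - {"dr": [-0.023, 0.408, 0.119], "slide": [-0.002, -0.034, -0.1], "jaw": 0.3}
    - {"dr": [-0.023, 0.408, 0.119], "slide": [-0.002, -0.034, -0.12], "jaw": 0.3}
    - {"dr": [-0.023, 0.408, 0.119], "slide": [-0.002, -0.034, -0.14], "jaw": 0.3}
    - {"dr": [-0.023, 0.408, 0.119], "slide": [-0.002, -0.034, -0.14], "jaw": 0.3}
    - {"dr": [-0.023, 0.408, 0.119], "slide": [-0.002, -0.034, -0.14], "jaw": 0.3}

```text
time_s: 25.05
ee_pos: [0.5295, -0.024, 0.0874]
tool_rot: [[-0.813, -0.127, -0.568], [-0.104, 0.992, -0.073], [0.572, 0.0, -0.82]]
ft_force: [0.3, -0.8, 0.9]
finger_gap: 0.0598
```

```bash
python3 st.py;python3 foot.py; python3 - <<'E'
from h import *
snap("top");snap("side");crop("side",255,130,345,220,"o",6)
E
```

```text
time_s 25.05
q [-0.0048, 0.6556, 0.4835, 2.0041, -0.0755, -0.1087]
ee_pos [0.5295, -0.024, 0.0874]
tool_rot [[-0.8133, -0.1271, -0.5678], [-0.1043, 0.9919, -0.0728], [0.5725, 0.0, -0.8199]]
ft_force [0.2658, -0.8014, 0.9058]
finger_gap 0.0598
grasp [ 0.5391 -0.0228  0.1013] rulex [ 0.813  0.104 -0.572] foot est [ 0.409  -0.0395  0.1929]
```

View pics/o.png

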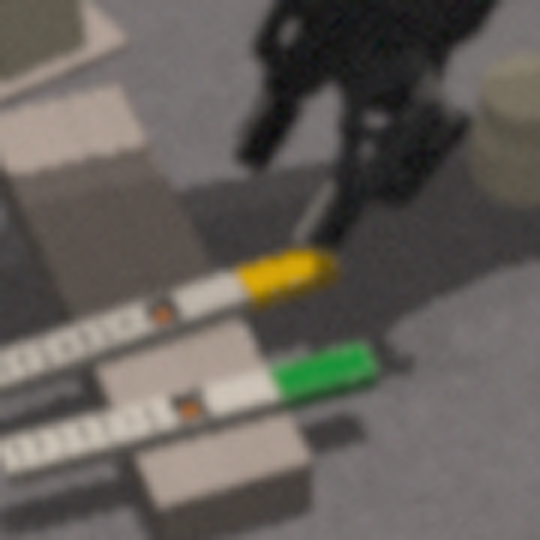

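Yellow's grip (crop (285,275)) lies between the open fingers, and the jar is clear of the gripper. Descending and closing.

Call:
send_rows:
  motion:
    - {"dr": [0, 0, 0], "slide": [0, -0.001, -0.02], "jaw": 0.3}
    - {"dr": [0, 0, 0], "slide": [0, -0.001, -0.04], "jaw": 0.3}
    - {"dr": [0, 0, 0], "slide": [0, -0.001, -0.055], "jaw": 0.3}
    - {"dr": [0, 0, 0], "slide": [0, -0.001, -0.055], "jaw": 0.3}
    - {"dr": [0, 0, 0], "slide": [0, -0.001, -0.055], "jaw": 0.5}
    - {"dr": [0, 0, 0], "slide": [0, -0.001, -0.055], "jaw": 0.65}
    - {"dr": [0, 0, 0], "slide": [0, -0.001, -0.055], "jaw": 0.7}
    - {"dr": [0, 0, 0], "slide": [0, -0.001, -0.055], "jaw": 0.75}

```text
time_s: 25.82
ee_pos: [0.5304, -0.0259, 0.0328]
tool_rot: [[-0.815, -0.126, -0.566], [-0.103, 0.992, -0.072], [0.571, -0.0, -0.821]]
ft_force: [0.4, -0.1, 0.5]
finger_gap: 0.0212
```

Call:
send_rows:
  motion:
    - {"dr": [0, 0, 0], "slide": [0, 0, 0], "jaw": 1}
    - {"dr": [0, 0, 0], "slide": [0, 0, 0], "jaw": 1}
    - {"dr": [0, 0, 0], "slide": [0, 0, 0], "jaw": 1}
    - {"dr": [0, 0, 0], "slide": [0, 0, 0], "jaw": 1}

```text
time_s: 26.15
ee_pos: [0.5303, -0.026, 0.0326]
tool_rot: [[-0.814, -0.126, -0.567], [-0.103, 0.992, -0.072], [0.571, -0.0, -0.821]]
ft_force: [2.1, 0.7, 5.6]
finger_gap: 0.0187
```

Call:
send_rows:
  motion:
    - {"dr": [0, 0, 0], "slide": [0, 0, 0.02], "jaw": 1}
    - {"dr": [0, 0, 0], "slide": [0, 0, 0.05], "jaw": 1}
    - {"dr": [0, 0, 0], "slide": [0, 0, 0.085], "jaw": 1}
    - {"dr": [0, 0, 0], "slide": [-0.01, 0, 0.12], "jaw": 1}
    - {"dr": [0, 0, 0], "slide": [-0.02, 0, 0.155], "jaw": 1}
    - {"dr": [0, 0, 0], "slide": [-0.03, 0, 0.19], "jaw": 1}
    - {"dr": [0, 0, 0], "slide": [-0.04, 0, 0.225], "jaw": 1}
    - {"dr": [0, 0, 0], "slide": [-0.04, 0, 0.265], "jaw": 1}

```text
time_s: 26.82
ee_pos: [0.4791, -0.0269, 0.2735]
tool_rot: [[-0.833, -0.128, -0.538], [-0.105, 0.992, -0.073], [0.543, -0.004, -0.839]]
ft_force: [-0.6, 0.7, -0.4]
finger_gap: 0.0191
```

```bash
python3 st.py; cat > plan.py <<'E'
# motion from the present pose to hold rule upright-ish over a slot; g = grasp tilt
from h import *
from scipy.spatial.transform import Rotation as Rn
import sys
sl=float(sys.argv[1]); yaw=float(sys.argv[2]); g=float(sys.argv[3]); lean=float(sys.argv[4]); zf=float(sys.argv[5])
C0=np.array([.452,.304]); e=np.array([-.272,.962])
s=bot.sense(); R=np.array(s["tool_rot"]); P=np.array(s["ee_pos"])
T=Rn.from_euler("z",yaw).as_matrix()@Rn.from_euler("y",-(np.pi/2-lean-g)).as_matrix()@np.diag([-1.,1,-1])
rx=Rn.from_euler("z",yaw).as_matrix()@Rn.from_euler("y",-(np.pi/2-lean)).as_matrix()[:,0]
F=np.r_[C0+sl*e,zf]; G=F+.16*rx; tcp=G+.017*T[:,2]
print("rulex",rx.round(3),"toolz",T[:,2].round(3),"tcp",tcp.round(4),"slide",(tcp-P).round(4),"dr",Rn.from_matrix(T@R.T).as_rotvec().round(3))
E
python3 plan.py -0.066 0.275 0.61 0 0.14; python3 plan.py -0.066 0.1 0.61 0 0.14
```

```text
time_s 26.8167
q [-0.0096, 0.4994, 0.6342, 2.2753, -0.0784, -0.1139]
ee_pos [0.4791, -0.0269, 0.2735]
tool_rot [[-0.8328, -0.1282, -0.5385], [-0.1053, 0.9917, -0.0732], [0.5434, -0.0043, -0.8394]]
ft_force [-0.5654, 0.7176, -0.4045]
finger_gap 0.0191
rulex [0. 0. 1.] toolz [ 0.789  0.223 -0.573] tcp [0.4834 0.2443 0.2903] slide [0.0043 0.2712 0.0167] dr [ 0.311 -1.505  0.12 ]
rulex [0. 0. 1.] toolz [ 0.816  0.082 -0.573] tcp [0.4838 0.2419 0.2903] slide [0.0047 0.2688 0.0167] dr [ 0.178 -1.525 -0.019]
```

```bash
python3 plan.py -0.066 0 0.61 0.05 0.145; python3 plan.py -0.066 0 0.61 0.05 0.03
```

```text
rulex [0.05  0.    0.999] toolz [ 0.79   0.    -0.613] tcp [0.4914 0.2405 0.2944] slide [0.0123 0.2674 0.0209] dr [ 0.099 -1.483 -0.101]
rulex [0.05  0.    0.999] toolz [ 0.79   0.    -0.613] tcp [0.4914 0.2405 0.1794] slide [ 0.0123  0.2674 -0.0941] dr [ 0.099 -1.483 -0.101]
```

Call:
send_rows:
  motion:
    - {"dr": [0.0074, -0.111, -0.0076], "slide": [0, 0.01, 0.01], "jaw": 1}
    - {"dr": [0.0149, -0.2225, -0.0152], "slide": [0, 0.02, 0.02], "jaw": 1}
    - {"dr": [0.0223, -0.3337, -0.0227], "slide": [0, 0.04, 0.03], "jaw": 1}
    - {"dr": [0.0297, -0.445, -0.0303], "slide": [0, 0.06, 0.03], "jaw": 1}
    - {"dr": [0.0371, -0.5562, -0.0379], "slide": [0.003, 0.08, 0.03], "jaw": 1}
    - {"dr": [0.0446, -0.6675, -0.0455], "slide": [0.006, 0.1, 0.03], "jaw": 1}
    - {"dr": [0.052, -0.7787, -0.053], "slide": [0.009, 0.12, 0.03], "jaw": 1}
    - {"dr": [0.0594, -0.89, -0.0606], "slide": [0.012, 0.135, 0.03], "jaw": 1}

```text
time_s: 27.48
ee_pos: [0.4891, 0.1092, 0.3035]
tool_rot: [[-0.949, -0.05, 0.312], [-0.054, 0.999, -0.006], [-0.311, -0.023, -0.95]]
ft_force: [0.2, -0.4, -0.4]
finger_gap: 0.0189
```

Call:
send_rows:
  motion:
    - {"dr": [0.0075, -0.112, -0.0076], "slide": [0, 0.02, 0], "jaw": 1}
    - {"dr": [0.015, -0.224, -0.0152], "slide": [0, 0.045, 0], "jaw": 1}
    - {"dr": [0.0225, -0.336, -0.0228], "slide": [0, 0.07, 0], "jaw": 1}
    - {"dr": [0.03, -0.448, -0.0304], "slide": [0, 0.1, 0], "jaw": 1}
    - {"dr": [0.0396, -0.56, -0.0404], "slide": [0, 0.13, 0], "jaw": 1}
    - {"dr": [0.0396, -0.593, -0.0404], "slide": [0, 0.132, 0], "jaw": 1}
    - {"dr": [0.0396, -0.593, -0.0404], "slide": [0, 0.132, 0], "jaw": 1}
    - {"dr": [0.0396, -0.593, -0.0404], "slide": [0, 0.132, 0], "jaw": 1}

```text
time_s: 28.15
ee_pos: [0.4885, 0.2403, 0.302]
tool_rot: [[-0.62, -0.003, 0.785], [-0.002, 1.0, 0.002], [-0.785, 0.0, -0.62]]
ft_force: [-0.2, 0.0, -0.1]
finger_gap: 0.0188
```

```bash
python3 st.py; python3 plan.py -0.066 0 0.61 0.05 0.145; python3 - <<'E'
from h import *
im=snap("side").astype(int); z=cv2.imread("pics/side0.png")[:,:,::-1].astype(int)
d=np.abs(im-z).sum(2)[80:150,220:275]>60
for r in d[::2]: print("".join("#" if x else "." for x in r))
for c,s in blobs("side",(22,130,80),(32,255,255),(200,20,330,130),4): print(c.round(1),s)
E
```

```text
time_s 28.15
q [0.7354, -0.6494, -0.5464, 0.9189, -0.5522, 0.5089]
ee_pos [0.4885, 0.2403, 0.302]
tool_rot [[-0.6201, -0.0028, 0.7845], [-0.0016, 1.0, 0.0023], [-0.7845, 0.0002, -0.6201]]
ft_force [-0.1668, 0.0015, -0.1347]
finger_gap 0.0188
rulex [0.05  0.    0.999] toolz [ 0.79   0.    -0.613] tcp [0.4914 0.2405 0.2944] slide [ 0.0029  0.0002 -0.0076] dr [-0.    -0.009 -0.003]
...........######............####......................
...........#####..............#........................
............#####......................................
.......................................................
.............#####............#####....................
...........###...............#######...................
.............................#######...................
.............................#######...................
..............................######...................
..............................#####....................
..............................######...................
.................................###...................
................####..........................
[... 577 characters left out ...]
...###.##.......................................
....##############.....................................
....################...................................
...######.......#######................................
##################.....................................
#################...#######............................
############################...........................
###########################............................
################...#######.............................
##############....#######..............................
#####################..................................
..........########.....................................
[249.3  47.2] [247  45   5   6  21]
```

```bash
python3 - <<'E'
from h import *
snap("side"); s=bot.sense();P=np.array(s["ee_pos"]);R=np.array(s["tool_rot"]);G=P-.017*R[:,2]
print("foot pred",proj("side",G-.16*np.array([.05,0,1])),"tilted +-.1:",proj("side",G-.16*np.array([.15,0,1])),"slot",proj("side",[.470,.2405,.11]))
E
```

```text
foot pred [253.64247987 100.62049872] tilted +-.1: [248.64057769 101.68476866] slot [255.60758815 111.76179813]
```

Call:
send_rows:
  motion:
    - {"dr": [0, 0, 0], "slide": [0.003, 0, -0.02], "jaw": 1}
    - {"dr": [0, 0, 0], "slide": [0.003, 0, -0.04], "jaw": 1}
    - {"dr": [0, 0, 0], "slide": [0.003, 0, -0.055], "jaw": 1}
    - {"dr": [0, 0, 0], "slide": [0.003, 0, -0.055], "jaw": 1}
    - {"dr": [0, 0, 0], "slide": [0.003, 0, -0.055], "jaw": 1}

```text
time_s: 28.67
ee_pos: [0.4929, 0.2389, 0.2473]
tool_rot: [[-0.62, 0.001, 0.785], [0.001, 1.0, -0.001], [-0.785, -0.0, -0.62]]
ft_force: [-0.1, 0.8, -1.3]
finger_gap: 0.019
```

Call:
send_rows:
  motion:
    - {"dr": [0, 0, 0], "slide": [0, 0, -0.02], "jaw": 1}
    - {"dr": [0, 0, 0], "slide": [0, 0, -0.04], "jaw": 1}
    - {"dr": [0, 0, 0], "slide": [0, 0, -0.055], "jaw": 1}
    - {"dr": [0, 0, 0], "slide": [0, 0, -0.063], "jaw": 1}
    - {"dr": [0, 0, 0], "slide": [0, 0, -0.063], "jaw": 1}
    - {"dr": [0, 0, 0], "slide": [0, 0, -0.063], "jaw": 1}

```text
time_s: 29.17
ee_pos: [0.4928, 0.2401, 0.1857]
tool_rot: [[-0.618, -0.0, 0.786], [0.001, 1.0, 0.001], [-0.786, 0.001, -0.618]]
ft_force: [0.9, 0.1, -0.9]
finger_gap: 0.0188
```

Call:
send_rows:
  motion:
    - {"dr": [0, 0, 0], "slide": [0, 0, 0], "jaw": 0.7}
    - {"dr": [0, 0, 0], "slide": [0, 0, 0], "jaw": 0.6}
    - {"dr": [0, 0, 0], "slide": [0, 0, 0], "jaw": 0.55}
    - {"dr": [0, 0, 0], "slide": [0, 0, 0], "jaw": 0.5}
    - {"dr": [0, 0, 0], "slide": [0, 0, 0], "jaw": 0.5}

```text
time_s: 29.58
ee_pos: [0.4924, 0.2402, 0.1846]
tool_rot: [[-0.619, -0.001, 0.786], [-0.0, 1.0, 0.001], [-0.786, 0.001, -0.619]]
ft_force: [0.3, 0.9, -0.3]
finger_gap: 0.0428
```

Call:
send_rows:
  motion:
    - {"dr": [0, 0, 0], "slide": [-0.012, 0, 0.01], "jaw": 0.5}
    - {"dr": [0, 0, 0], "slide": [-0.027, 0, 0.022], "jaw": 0.5}
    - {"dr": [0, 0, 0], "slide": [-0.045, 0, 0.037], "jaw": 0.5}
    - {"dr": [0, 0.06, 0], "slide": [-0.06, 0, 0.06], "jaw": 0.5}
    - {"dr": [0, 0.17, 0], "slide": [-0.06, -0.015, 0.09], "jaw": 0.5}
    - {"dr": [0, 0.28, 0], "slide": [-0.05, -0.04, 0.11], "jaw": 0.4}
    - {"dr": [0, 0.39, 0], "slide": [-0.04, -0.07, 0.11], "jaw": 0.3}
    - {"dr": [0, 0.5, 0], "slide": [-0.02, -0.1, 0.11], "jaw": 0.3}

```text
time_s: 30.25
ee_pos: [0.472, 0.14, 0.2983]
tool_rot: [[-0.919, -0.003, 0.394], [-0.001, 1.0, 0.007], [-0.394, 0.006, -0.919]]
ft_force: [0.7, 2.2, -0.0]
finger_gap: 0.06
```

Yellow is released. Now green.

Call:
send_rows:
  motion:
    - {"dr": [0, 0.1, 0], "slide": [0, -0.03, 0], "jaw": 0.3}
    - {"dr": [0, 0.2, 0], "slide": [0.005, -0.06, -0.01], "jaw": 0.3}
    - {"dr": [0, 0.3, 0], "slide": [0.01, -0.09, -0.02], "jaw": 0.3}
    - {"dr": [0, 0.4, 0], "slide": [0.02, -0.12, -0.04], "jaw": 0.3}
    - {"dr": [0, 0.5, 0], "slide": [0.03, -0.15, -0.06], "jaw": 0.3}
    - {"dr": [0, 0.6, 0], "slide": [0.04, -0.18, -0.08], "jaw": 0.3}
    - {"dr": [0, 0.7, 0], "slide": [0.05, -0.21, -0.1], "jaw": 0.3}
    - {"dr": [0, 0.8, 0], "slide": [0.052, -0.237, -0.12], "jaw": 0.3}

```text
time_s: 30.92
ee_pos: [0.5254, -0.099, 0.1729]
tool_rot: [[-0.921, 0.001, -0.389], [-0.0, 1.0, 0.002], [0.389, 0.001, -0.921]]
ft_force: [0.9, 0.2, 0.0]
finger_gap: 0.0601
```

Call:
send_rows:
  motion:
    - {"dr": [0, 0.11, 0], "slide": [0, 0, -0.03], "jaw": 0.3}
    - {"dr": [0, 0.21, 0], "slide": [0, 0, -0.06], "jaw": 0.3}
    - {"dr": [0, 0.21, 0], "slide": [0, 0, -0.08], "jaw": 0.3}
    - {"dr": [0, 0.21, 0], "slide": [0, 0, -0.08], "jaw": 0.3}
    - {"dr": [0, 0.21, 0], "slide": [0, 0, -0.08], "jaw": 0.3}

```text
time_s: 31.33
ee_pos: [0.524, -0.0969, 0.0933]
tool_rot: [[-0.82, 0.0, -0.572], [-0.001, 1.0, 0.001], [0.572, 0.001, -0.82]]
ft_force: [-0.0, 0.5, 1.1]
finger_gap: 0.0599
```

```bash
python3 st.py; python3 - <<'E'
from h import *
im=snap("side").astype(int); z=cv2.imread("pics/side0.png")[:,:,::-1].astype(int)
d=np.abs(im-z).sum(2)[70:150,215:275]>60
for r in d[::2]: print("".join("#" if x else "." for x in r))
for nm,lo,hi,b in(("Y",(22,130,80),(32,255,255),(200,20,330,130)),("B",(100,130,40),(125,255,255),(200,40,290,130)),("G",(45,100,50),(85,255,255),(270,150,335,215))):
  for c,s in blobs("side",lo,hi,b,4): print(nm,c.round(1),s)
E
```

```text
time_s 31.3333
q [-0.1406, 0.6608, 0.5031, 2.0176, -0.079, -0.1162]
ee_pos [0.524, -0.0969, 0.0933]
tool_rot [[-0.8202, 0.0001, -0.5721], [-0.0007, 1.0, 0.0012], [0.5721, 0.0014, -0.8202]]
ft_force [-0.0423, 0.4622, 1.0645]
finger_gap 0.0599
#.#########.########################...............#########
##.##########################.............##################
###.#################...###......###########################
###..#########........###############################.......
##############################################..............
######################################......................
##############################..............................
####################...####.................................
########..........................................####......
...................###..................##..#####...........
.................................##..#......#######.........
...............................#....#.......#######.........
.........................................#..#######.........
..................................##.........#####..........
.#..
[... 957 characters left out ...]
..............
............................................................
............................................................
............................................................
............................................................
............................................................
............................................................
............................................................
............................................................
............................................................
............................................................
Y [261.9  95.4] [260  88   5  16  56]
G [308.3 192.6] [301 189  16   9  87]
```

```bash
python3 - <<'E'
from h import *
im=snap("side");t=snap("top")
for n in("side","top"):
  for nm,lo,hi in(("B",(100,110,40),(125,255,255)),("Y",(22,130,80),(32,255,255))):
    for c,s in blobs(n,lo,hi,None,6): print(n,nm,c.round(1),s)
print("pred blue grip z.165",proj("side",[.44,.368,.165]),proj("top",[.44,.368,.165]),"yellow",proj("side",[.47,.24,.165]))
z=cv2.imread("pics/side0.png")[:,:,::-1]
for v in(74,80,90): print(v,"now",im[v,222:246].tolist()[::3],"then",z[v,222:246].tolist()[::3])
E
```

```text
side B [318.9 126.4] [308 118  21  19 245]
side B [308.9 262.1] [ 290  237   38   48 1054]
side Y [261.8  95.3] [259  88   6  15  54]
top B [218.6 157.8] [208 149  23  18 325]
top B [364.9 217.3] [354 205  24  24 334]
top B [154.9 218.7] [151 217   9   4  20]
top Y [196.6 197.5] [194 196   6   4  16]
pred blue grip z.165 [234.9582681   78.05200288] [157.3576739  217.04560857] yellow [253.70966343  97.33625132]
74 now [[87, 79, 68], [87, 80, 67], [86, 80, 68], [85, 78, 67], [86, 80, 69], [74, 69, 56], [51, 44, 38], [84, 79, 68]] then [[204, 197, 167], [197, 189, 162], [108, 103, 94], [118, 110, 103], [111, 105, 98], [93, 90, 81], [85, 79, 71], [93, 87, 77]]
80 now [[83, 78, 67], [83, 79, 67], [80, 74, 63], [82, 75, 64], [81, 75, 65], [76, 70, 61], [44, 36, 28], [83, 77, 67]] then [[208, 199, 172], [207, 200, 170], [201, 193, 165], [192, 182, 156], [190, 182, 154], [193, 181, 156], [178, 167, 143], [162, 153, 131]]
90 now [[101, 96, 84], [104, 99, 85], [135, 130, 112], [111, 105, 91], [87, 83, 77], [91, 87, 79], [143, 136, 118], [154, 147, 127]] then [[94, 88, 76], [94, 87, 76], [122, 116, 99], [130, 124, 106], [100, 95, 82], [86, 80, 69], [127, 123, 106], [140, 134, 116]]
```

Only the arm blocks the side view. The top view shows blue at (155,219) and yellow at (197,198), both standing in the rack. Grasping green.

Call:
send_rows:
  motion:
    - {"dr": [0, 0, 0], "slide": [0, 0, -0.02], "jaw": 0.3}
    - {"dr": [0, 0, 0], "slide": [0, 0, -0.04], "jaw": 0.3}
    - {"dr": [0, 0, 0], "slide": [0, 0, -0.061], "jaw": 0.3}
    - {"dr": [0, 0, 0], "slide": [0, 0, -0.061], "jaw": 0.3}
    - {"dr": [0, 0, 0], "slide": [0, 0, -0.061], "jaw": 0.5}
    - {"dr": [0, 0, 0], "slide": [0, 0, -0.061], "jaw": 0.65}
    - {"dr": [0, 0, 0], "slide": [0, 0, -0.061], "jaw": 0.7}
    - {"dr": [0, 0, 0], "slide": [0, 0, -0.061], "jaw": 0.75}

```text
time_s: 32.15
ee_pos: [0.5249, -0.097, 0.0348]
tool_rot: [[-0.823, 0.0, -0.568], [-0.0, 1.0, 0.001], [0.568, 0.001, -0.823]]
ft_force: [0.7, -0.1, 0.0]
finger_gap: 0.0212
```

Call:
send_rows:
  motion:
    - {"dr": [0, 0, 0], "slide": [0, 0, 0], "jaw": 1}
    - {"dr": [0, 0, 0], "slide": [0, 0, 0], "jaw": 1}
    - {"dr": [0, 0, 0], "slide": [0, 0, 0], "jaw": 1}
    - {"dr": [0, 0, 0], "slide": [0, 0, 0], "jaw": 1}

```text
time_s: 32.48
ee_pos: [0.5249, -0.097, 0.0347]
tool_rot: [[-0.823, 0.0, -0.568], [-0.0, 1.0, 0.001], [0.568, 0.001, -0.823]]
ft_force: [3.1, 0.5, 8.9]
finger_gap: 0.0186
```

Call:
send_rows:
  motion:
    - {"dr": [0, 0, 0], "slide": [0, 0, 0.02], "jaw": 1}
    - {"dr": [0, 0, 0], "slide": [0, 0, 0.05], "jaw": 1}
    - {"dr": [0, -0.05, 0], "slide": [0, 0, 0.085], "jaw": 1}
    - {"dr": [0, -0.1, 0], "slide": [-0.01, 0, 0.12], "jaw": 1}
    - {"dr": [0, -0.2, 0], "slide": [-0.02, 0.02, 0.155], "jaw": 1}
    - {"dr": [0, -0.3, 0], "slide": [-0.03, 0.04, 0.19], "jaw": 1}
    - {"dr": [0, -0.4, 0], "slide": [-0.04, 0.06, 0.225], "jaw": 1}
    - {"dr": [0, -0.5, 0], "slide": [-0.04, 0.08, 0.265], "jaw": 1}

```text
time_s: 33.15
ee_pos: [0.4825, -0.0176, 0.2979]
tool_rot: [[-0.995, 0.0, -0.1], [-0.0, 1.0, 0.002], [0.1, 0.002, -0.995]]
ft_force: [0.3, -0.4, -0.4]
finger_gap: 0.0189
```

```bash
python3 st.py; python3 plan.py 0.022 0 0.61 0.05 0.15;python3 plan.py 0.022 0.2 0.61 0.05 0.15; python3 plan.py -0.022 0.2 0.61 0.05 0.15; python3 - <<'E'
from h import *
im=snap("side").astype(int); z=cv2.imread("pics/side0.png")[:,:,::-1].astype(int)
d=np.abs(im-z).sum(2)[85:150,215:275]>60
for r in d[::2]: print("".join("#" if x else "." for x in r))
E
```

```text
time_s 33.15
q [-0.0354, 0.0636, 0.2782, 1.8859, -0.002, -0.0353]
ee_pos [0.4825, -0.0176, 0.2979]
tool_rot [[-0.995, 0.0, -0.1003], [-0.0001, 1.0, 0.0016], [0.1003, 0.0016, -0.995]]
ft_force [0.3299, -0.4153, -0.4172]
finger_gap 0.0189
rulex [0.05  0.    0.999] toolz [ 0.79   0.    -0.613] tcp [0.4674 0.3252 0.2994] slide [-0.0151  0.3428  0.0015] dr [-1.000e-03 -1.011e+00 -1.000e-03]
rulex [0.049 0.01  0.999] toolz [ 0.774  0.157 -0.613] tcp [0.467  0.3294 0.2994] slide [-0.0155  0.3471  0.0015] dr [ 0.1   -1.008  0.182]
rulex [0.049 0.01  0.999] toolz [ 0.774  0.157 -0.613] tcp [0.479  0.2871 0.2994] slide [-0.0036  0.3047  0.0015] dr [ 0.1   -1.008  0.182]
.................###...................................#####
...................###.......................###........####
................######......................######......####
............................................########.....###
............................................#######.......##
............................................#######.......##
............................................######........##
....
[... 881 characters left out ...]
##...........................
....................####.#####..............................
....................####....................................
................##.....#####................................
.............###.......####.................................
...................####.....................................
................####........................................
...............###..........................................
............................................................
............................................................
............................................................
............................................................
```

Green is held and the rack is unmoved. I'll carry it over tilted, then swing it upright into slot +22.

Call:
send_rows:
  motion:
    - {"dr": [0, 0, 0], "slide": [-0.002, 0.03, 0.003], "jaw": 1}
    - {"dr": [0, 0, 0], "slide": [-0.004, 0.07, 0.006], "jaw": 1}
    - {"dr": [0, 0, 0], "slide": [-0.006, 0.11, 0.01], "jaw": 1}
    - {"dr": [0, 0, 0], "slide": [-0.008, 0.15, 0.01], "jaw": 1}
    - {"dr": [0, 0, 0], "slide": [-0.01, 0.19, 0.01], "jaw": 1}
    - {"dr": [0, 0, 0], "slide": [-0.012, 0.23, 0.01], "jaw": 1}
    - {"dr": [0, 0, 0], "slide": [-0.014, 0.27, 0.01], "jaw": 1}
    - {"dr": [0, 0, 0], "slide": [-0.0155, 0.31, 0.01], "jaw": 1}

```text
time_s: 33.87
ee_pos: [0.4682, 0.2934, 0.3053]
tool_rot: [[-0.994, -0.0, -0.106], [-0.0, 1.0, 0.001], [0.106, 0.001, -0.994]]
ft_force: [0.9, -0.4, -0.9]
finger_gap: 0.0188
```

Call:
send_rows:
  motion:
    - {"dr": [0.01, -0.101, 0.018], "slide": [0, 0.037, 0], "jaw": 1}
    - {"dr": [0.02, -0.202, 0.036], "slide": [0, 0.037, 0], "jaw": 1}
    - {"dr": [0.03, -0.302, 0.055], "slide": [0, 0.037, 0], "jaw": 1}
    - {"dr": [0.04, -0.403, 0.073], "slide": [0, 0.037, 0], "jaw": 1}
    - {"dr": [0.05, -0.504, 0.091], "slide": [0, 0.037, 0], "jaw": 1}
    - {"dr": [0.06, -0.605, 0.109], "slide": [0, 0.037, 0], "jaw": 1}
    - {"dr": [0.07, -0.706, 0.127], "slide": [0, 0.037, 0], "jaw": 1}
    - {"dr": [0.08, -0.806, 0.146], "slide": [0, 0.037, 0], "jaw": 1}

```text
time_s: 34.53
ee_pos: [0.4685, 0.3283, 0.3059]
tool_rot: [[-0.752, -0.162, 0.64], [-0.113, 0.987, 0.118], [-0.65, 0.017, -0.76]]
ft_force: [0.2, -0.1, -1.2]
finger_gap: 0.019
```

```bash
python3 st.py; python3 plan.py 0.022 0.2 0.61 0.05 0.15
```

```text
time_s 34.5333
q [0.8001, -0.4471, -0.3192, 1.0896, -0.3863, 0.5206]
ee_pos [0.4685, 0.3283, 0.3059]
tool_rot [[-0.7515, -0.162, 0.6395], [-0.1125, 0.9866, 0.1178], [-0.6501, 0.0165, -0.7597]]
ft_force [0.213, -0.0835, -1.152]
finger_gap 0.019
rulex [0.049 0.01  0.999] toolz [ 0.774  0.157 -0.613] tcp [0.467  0.3294 0.2994] slide [-0.0015  0.0011 -0.0066] dr [ 0.02  -0.203  0.035]
```

Call:
send_rows:
  motion:
    - {"dr": [0.01, -0.101, 0.018], "slide": [-0.001, 0.001, 0], "jaw": 1}
    - {"dr": [0.02, -0.203, 0.035], "slide": [-0.001, 0.001, 0], "jaw": 1}
    - {"dr": [0.02, -0.203, 0.035], "slide": [-0.001, 0.001, 0], "jaw": 1}
    - {"dr": [0.02, -0.203, 0.035], "slide": [-0.001, 0.001, 0], "jaw": 1}
    - {"dr": [0.02, -0.203, 0.035], "slide": [-0.001, 0.001, 0], "jaw": 1}

```text
time_s: 34.95
ee_pos: [0.468, 0.3299, 0.3073]
tool_rot: [[-0.606, -0.197, 0.771], [-0.121, 0.98, 0.156], [-0.787, 0.001, -0.617]]
ft_force: [-0.2, -0.2, 0.5]
finger_gap: 0.0188
```

```bash
python3 st.py; python3 - <<'E'
from h import *
im=snap("side").astype(int); z=cv2.imread("pics/side0.png")[:,:,::-1].astype(int)
d=np.abs(im-z).sum(2)[70:150,215:275]>60
for r in d[::2]: print("".join("#" if x else "." for x in r))
s=bot.sense();P=np.array(s["ee_pos"]);R=np.array(s["tool_rot"]);G=P-.017*R[:,2]
print("foot pred",proj("side",G-.16*np.array([.05,0.01,1])),"slot",proj("side",[.446,.325,.11]))
E
```

```text
time_s 34.95
q [0.8548, -0.6032, -0.5205, 0.863, -0.4998, 0.4448]
ee_pos [0.468, 0.3299, 0.3073]
tool_rot [[-0.6056, -0.1973, 0.7709], [-0.1208, 0.9803, 0.156], [-0.7866, 0.0014, -0.6175]]
ft_force [-0.2074, -0.2234, 0.5256]
finger_gap 0.0188
...............####..######.................................
..............#####...######................................
...............#####........................................
................####..######................................
................#############...............................
...............##############...............................
................#####.######................................
.................####..##...................................
..................##........................................
..................####......................######..........
................#####.......................#######.........
..........###...............................########........
...........####...#.........................#######.........
.............###...##.......................######..........
...
[... 953 characters left out ...]
...................
###########...######........................................
##################..........................................
################............................................
........#####...............................................
............................................................
............................................................
............................................................
............................................................
............................................................
............................................................
foot pred [240.43092718  86.12698654] slot [242.04631996  98.92417576]
```

Green is where predicted over slot +22. Lowering it.

Call:
send_rows:
  motion:
    - {"dr": [0, 0, 0], "slide": [0, 0, -0.02], "jaw": 1}
    - {"dr": [0, 0, 0], "slide": [0, 0, -0.04], "jaw": 1}
    - {"dr": [0, 0, 0], "slide": [0, 0, -0.06], "jaw": 1}
    - {"dr": [0, 0, 0], "slide": [0, 0, -0.065], "jaw": 1}
    - {"dr": [0, 0, 0], "slide": [0, 0, -0.065], "jaw": 1}

```text
time_s: 35.42
ee_pos: [0.4683, 0.3295, 0.2396]
tool_rot: [[-0.607, -0.197, 0.77], [-0.123, 0.98, 0.154], [-0.785, -0.002, -0.619]]
ft_force: [-0.3, 0.0, -1.3]
finger_gap: 0.0187
```

Call:
send_rows:
  motion:
    - {"dr": [0, 0, 0], "slide": [0, 0, -0.02], "jaw": 1}
    - {"dr": [0, 0, 0], "slide": [0, 0, -0.04], "jaw": 1}
    - {"dr": [0, 0, 0], "slide": [0, 0, -0.055], "jaw": 1}
    - {"dr": [0, 0, 0], "slide": [0, 0, -0.06], "jaw": 1}
    - {"dr": [0, 0, 0], "slide": [0, 0, -0.06], "jaw": 1}
    - {"dr": [0, 0, 0], "slide": [0, 0, -0.06], "jaw": 1}

```text
time_s: 35.92
ee_pos: [0.4684, 0.3301, 0.1823]
tool_rot: [[-0.604, -0.197, 0.772], [-0.121, 0.98, 0.156], [-0.788, 0.001, -0.616]]
ft_force: [1.1, 0.3, -1.6]
finger_gap: 0.0184
```

Call:
send_rows:
  motion:
    - {"dr": [0, 0, 0], "slide": [0, 0, 0], "jaw": 0.7}
    - {"dr": [0, 0, 0], "slide": [0, 0, 0], "jaw": 0.63}
    - {"dr": [0, 0, 0], "slide": [0, 0, 0], "jaw": 0.6}
    - {"dr": [0, 0, 0], "slide": [0, 0, 0], "jaw": 0.6}
    - {"dr": [0, 0, 0], "slide": [0, 0, 0], "jaw": 0.6}

```text
time_s: 36.33
ee_pos: [0.4678, 0.3296, 0.1805]
tool_rot: [[-0.605, -0.198, 0.772], [-0.122, 0.98, 0.155], [-0.787, -0.0, -0.617]]
ft_force: [0.7, -0.2, 0.2]
finger_gap: 0.034
```

Call:
send_rows:
  motion:
    - {"dr": [0, 0, 0], "slide": [-0.012, -0.002, 0.01], "jaw": 0.6}
    - {"dr": [0, 0, 0], "slide": [-0.028, -0.006, 0.022], "jaw": 0.6}
    - {"dr": [0, 0, 0], "slide": [-0.046, -0.009, 0.037], "jaw": 0.6}
    - {"dr": [0, 0, 0], "slide": [-0.065, -0.013, 0.052], "jaw": 0.6}
    - {"dr": [0, 0.06, 0], "slide": [-0.07, -0.015, 0.08], "jaw": 0.6}
    - {"dr": [0, 0.17, 0], "slide": [-0.07, -0.04, 0.11], "jaw": 0.6}
    - {"dr": [0, 0.28, 0], "slide": [-0.065, -0.08, 0.13], "jaw": 0.5}
    - {"dr": [0, 0.39, 0], "slide": [-0.06, -0.12, 0.14], "jaw": 0.5}

```text
time_s: 37.0
ee_pos: [0.4057, 0.225, 0.3197]
tool_rot: [[-0.845, -0.188, 0.5], [-0.125, 0.979, 0.158], [-0.52, 0.072, -0.851]]
ft_force: [0.6, 1.7, 0.2]
finger_gap: 0.0427
```

Call:
send_rows:
  motion:
    - {"dr": [0, 0.1, 0], "slide": [0.01, -0.04, 0.01], "jaw": 0.5}
    - {"dr": [0, 0.2, 0], "slide": [0.02, -0.08, 0.02], "jaw": 0.5}
    - {"dr": [0, 0.3, 0], "slide": [0.03, -0.12, 0.02], "jaw": 0.5}
    - {"dr": [0, 0.3, 0], "slide": [0.03, -0.16, 0.02], "jaw": 0.5}
    - {"dr": [0, 0.3, 0], "slide": [0.03, -0.2, 0.02], "jaw": 0.5}
    - {"dr": [0, 0.3, 0], "slide": [0.03, -0.24, 0.02], "jaw": 0.5}
    - {"dr": [0, 0.3, 0], "slide": [0.03, -0.28, 0.02], "jaw": 0.5}
    - {"dr": [0, 0.3, 0], "slide": [0.03, -0.28, 0.02], "jaw": 0.5}

```text
time_s: 37.67
ee_pos: [0.4365, -0.06, 0.3347]
tool_rot: [[-0.962, -0.153, 0.226], [-0.12, 0.981, 0.15], [-0.245, 0.117, -0.962]]
ft_force: [0.2, 1.4, 0.9]
finger_gap: 0.0427
```

```bash
python3 st.py; python3 - <<'E'
from h import *
snap("side");snap("top");crop("side",195,50,345,290,"z1",2);crop("top",140,170,240,260,"z2",5)
a=cv2.imread("pics/z1.png");b=cv2.imread("pics/z2.png");H=480
f=lambda i:cv2.copyMakeBorder(i,0,H-i.shape[0],0,0,cv2.BORDER_CONSTANT)
cv2.imwrite("pics/z.png",np.hstack([f(a),f(b)]))
for n,b in(("top",(340,190,390,240)),("side",(280,220,340,290))):
    for c,s in blobs(n,(0,150,120),(8,255,255),b,2): print("red",n,c.round(2))
E
```

```text
time_s 37.6667
q [-0.2698, -0.3007, 0.003, 1.6919, 0.2066, -0.3903]
ee_pos [0.4365, -0.06, 0.3347]
tool_rot [[-0.9621, -0.1526, 0.2261], [-0.1203, 0.9813, 0.1503], [-0.2448, 0.1174, -0.9624]]
ft_force [0.1941, 1.4124, 0.8815]
finger_gap 0.0427
red top [368.11 213.33]
red side [307.5  235.28]
```

View pics/z.png

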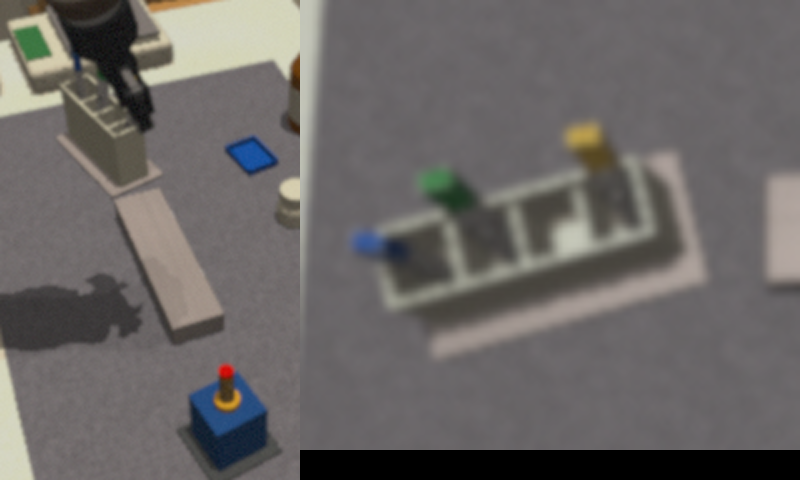

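The picture shows all three rules in separate slots leaning on the rim (blue (365,243), green (445,188), yellow (590,143)), the rack upright and the punch home. I'll clear the arm and check heights numerically.

Call:
send_rows:
  motion:
    - {"dr": [0, 0, 0], "slide": [0, -0.03, 0.02], "jaw": 0.5}
    - {"dr": [0, 0, 0], "slide": [0, -0.06, 0.04], "jaw": 0.5}
    - {"dr": [0, 0, 0], "slide": [0, -0.1, 0.05], "jaw": 0.5}
    - {"dr": [0, 0, 0], "slide": [0, -0.14, 0.05], "jaw": 0.5}
    - {"dr": [0, 0, 0], "slide": [0, -0.18, 0.05], "jaw": 0.5}
    - {"dr": [0, 0, 0], "slide": [0, -0.18, 0.05], "jaw": 0.5}
    - {"dr": [0, 0, 0], "slide": [0, -0.18, 0.05], "jaw": 0.5}

```text
time_s: 38.35
ee_pos: [0.437, -0.2362, 0.3841]
tool_rot: [[-0.962, -0.155, 0.225], [-0.122, 0.981, 0.153], [-0.244, 0.12, -0.962]]
ft_force: [-0.1, 0.7, 0.4]
finger_gap: 0.0427
```

```bash
python3 - <<'E'
from h import *
snap("side");snap("top")
s=bot.sense();print(s["time_s"],np.round(s["ee_pos"],3),np.round(s["qvel"],3).max())
sl=dict(blue=.066,yellow=-.066,green=.022)
for nm,lo,hi in(("blue",(100,90,30),(125,255,255)),("yellow",(20,100,60),(34,255,255)),("green",(45,60,30),(85,255,255))):
    T=blobs("top",lo,hi,(145,180,215,230),4);S=blobs("side",lo,hi,(222,55,285,120),4)
    print(nm,[(c.round(1).tolist(),x.tolist()) for c,x in T],[(c.round(1).tolist(),x.tolist()) for c,x in S])
    if T and S:
        k=lambda L:max(L,key=lambda q:q[1][4])[0]
        p,e=tri(k(T),k(S)); F=np.r_[np.array([.452,.304])+sl[nm]*np.array([-.272,.962]),.01]; d=p-F
        print("   grip",p.round(3),round(e,4),"lean from slot floor",np.arctan2(np.hypot(*d[:2]),d[2]).round(2))
E
```

```text
38.45 [ 0.437 -0.234  0.385] 0.017
blue [([154.6, 218.4], [151, 216, 10, 5, 27])] [([232.2, 75.5], [230, 70, 5, 15, 37])]
   grip [0.434 0.374 0.173] 0.0005 lean from slot floor 0.04
yellow [([197.6, 198.8], [194, 195, 8, 9, 46])] []
green [([168.7, 207.3], [164, 204, 10, 8, 48])] []
```

Call:
send_rows:
  motion:
    - {"dr": [0, 0, 0], "slide": [-0.02, -0.03, 0], "jaw": 0.5}
    - {"dr": [0, 0, 0], "slide": [-0.04, -0.06, 0], "jaw": 0.5}
    - {"dr": [0, 0, 0], "slide": [-0.06, -0.09, 0], "jaw": 0.5}
    - {"dr": [0, 0, 0], "slide": [-0.08, -0.12, 0], "jaw": 0.5}
    - {"dr": [0, 0, 0], "slide": [-0.1, -0.15, 0], "jaw": 0.5}
    - {"dr": [0, 0, 0], "slide": [-0.12, -0.18, 0], "jaw": 0.5}
    - {"dr": [0, 0, 0], "slide": [-0.14, -0.21, 0], "jaw": 0.5}
    - {"dr": [0, 0, 0], "slide": [-0.14, -0.21, 0], "jaw": 0.5}

```text
time_s: 39.12
ee_pos: [0.295, -0.4478, 0.3839]
tool_rot: [[-0.962, -0.156, 0.225], [-0.123, 0.981, 0.152], [-0.244, 0.119, -0.962]]
ft_force: [-0.3, 1.2, 0.1]
finger_gap: 0.0425
```

```bash
python3 - <<'E'
from h import *
snap("side");snap("top")
print(np.round(bot.sense()["ee_pos"],3))
for nm,lo,hi,o in(("blue",(100,90,30),(125,255,255),.066),("yellow",(20,100,60),(34,255,255),-.066),("green",(45,60,30),(85,255,255),.022)):
    k=lambda L:max(L,key=lambda q:q[1][4])[0] if L else None
    a=k(blobs("top",lo,hi,(145,180,215,230),4));b=k(blobs("side",lo,hi,(222,55,285,120),4))
    F=np.r_[np.array([.452,.304])+o*np.array([-.272,.962]),.01]
    if b is not None: p,e=tri(a,b); d=p-F; print(nm,p.round(3),round(e,4),"dist from slot floor",np.linalg.norm(d).round(3),"lean",np.arctan2(np.hypot(*d[:2]),d[2]).round(2))
    else: print(nm,a,"occluded")
E
```

```text
[ 0.297 -0.445  0.385]
blue [0.433 0.373 0.171] 0.0008 dist from slot floor 0.161 lean 0.04
yellow [0.498 0.242 0.165] 0.0015 dist from slot floor 0.158 lean 0.18
green [0.47  0.333 0.166] 0.0011 dist from slot floor 0.158 lean 0.16
```

All three rules stand on the rack floor with small leans. Handing in.

```bash
python3 -c "
from bench import bot
print(bot.hand_in())"
```

```text
the job is handed in; nothing more can be done
None
```

The three rules present (blue, yellow, green; red was absent) are marked and standing in the rack. The punch is back in its stand. I handed the job in at about 39 s of the 210 s allowed; no verdict is reported.

- **Marking:** on green, which I logged in small steps, the force climbed to about 10 N, dropped as the spring snapped, then rose to the stop. Yellow and blue ended at the same stop height, with 18–19 N on the wrist, and green and yellow looked sunk in the picture taken afterwards. I did not photograph blue's plug after pressing it.
- **Punch:** after I let go, its red top was within 0.4 px of where it started in both camera views.
- **Rules:** the centres of the coloured grips measured 158–161 mm from the slot floors, with leans of 0.04 rad (blue), 0.18 (yellow) and 0.16 (green). I took the slot positions from the first rack measurement.
- **Rack:** it was upright in the last picture. It matched its starting image just before green was lowered, and I saw no knock.
- **Bystanders:** the arm kept clear of the bottles, jar, boat and cap, and I did not measure their positions again at the end.

One thing went wrong on the way. While I turned the blue rule upright, two joints came to their limits. I moved it to the end slot, which the arm could reach, and gripped the other two with the tool tilted back.

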